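# Activate a test cassette in the bench press

### The arm

A 6-joint arm with a two-finger parallel gripper is mounted at the origin on the work surface. World frame = base frame: x ahead of the robot, y to its left, z up, the work surface at z = 0. Lengths are in m, angles in rad, forces in N, time in s.
With the tool pointing down it reaches from about 0.375 to 0.975 m from the base axis. Payload 3.8 kg.
Tool frame: the origin (TCP) lies at the very end of the fingers, on their centre line; the grasp point (between the pads) lies 19 mm behind it; z points along the fingers, y is the direction in which the jaws open and shut (so a half turn about z gives the same grasp; the last joint's range is limited). The gripper opens to 88 mm and grips with 3 to 60 N. Pads are 18 mm wide; open, the fingers measure 123 mm over their backs; the gripper's body (75 mm by 187 mm) begins 45 mm behind the grasp point.
Start: joints at [1.068, 0.264, 1.604, -0, 1.274, -0.037], TCP at [0.303, 0.603, 0.239] pointing down, gripper open.
Joint ranges: [-2.63, 2.63], [-0.94, 2.18], [0.31, 2.57], [-1.31, 4.45], [0, 2.66], [-2.55, 2.55]. Speed limits (rad/s): [2.57, 2.57, 3.14, 3.14, 3.14, 3.14].

### API

Orientations are given as a rotation vector (axis times angle).
In Python, from bench import * gives the robot as it stands. The module is installed in compiled form; this text tells all that it offers.
- The arm moves only by the tool drive_tool, never from a script. Its argument "series" is a list of rows, each a list of 6 numbers: the shift along the world's x, y, z in cm, then the turn, a rotation vector about the world's x, y, z in degrees. In form: [[dx, dy, dz, rx, ry, rz], ...]. A call has 1 to 12 rows; each row is the pose to reach, as a shift and turn from the pose commanded when the call began; what a row does not reach only later rows make up. A row lasts 1/12 s, in which the tool goes at most 41.7 mm and 7.16 degrees, less where a joint would pass 70% of its speed; a pose out of reach is approached as far as the arm can. A call with a gripper value outside its range is refused whole. "fingers" is the closure, from 0 (fully open) to 1 (shut), set as the call begins (left out, the last holds). The fingers move at their own pace and stop on an object; the grip force is fixed at half the most. Time passes only in rows, so rows that repeat a pose let the fingers close. It gives the time, the measured TCP pose, the force and the opening at its end, in the units of the state.
- get_state(): the state, without advancing time (a new reading comes with each control period).
- snapshot(name): name is "scene" or "top" or "wrist"; returns the picture (480x640x3 uint8, red, green, blue); there is no depth.
- calibration(name): a dict with "intrinsics" (3x3 intrinsics, pixels), "k1" (the pictures are not rectified: a ray, as slopes to the right and down, at radius r is drawn at 1 + k1 r^2 times it, then the intrinsics apply), "cam_to_world" (4x4, takes a point from camera to world coordinates); the wrist camera has in their place "mount" (4x4, takes a point from camera to tool coordinates, whose origin is the TCP and whose axes are the flange's). Camera axes: x right, y up, looking along -z (the intrinsics and any distortion apply to the point x, -y, -z); pixel columns grow to the right and rows downward; lengths in m; the calibration is good to about 2 mm. A picture is of the moment at which its call begins: read the wrist's pose just before it. calibration takes no time and is no camera call.
- finish_job(): hands the job in, once; it reports no verdict.
The state is a dict: "time_s": time; "joint_pos": joint angles; "qvel": joint speeds; "effort": joint torques, N m; "ee_pos": TCP position; "tcp_rot": TCP orientation; "wrist_force": force on the tool from outside, world axes, zero at the start; "ft_torque": the same for the moment, N m; "width": finger opening in m.
Only numpy, scipy, OpenCV 4.12 (cv2) and the standard library are available. Lean on these libraries where they do the work, as an engineer would, in place of code of your own. Each camera call takes 0.05 s, during which the arm holds its last target.

### The job

Lay the test cassette face up in the pocket of the press's pulled-out tray and let go of it, then push the tray fully home under the plunger. Press the black knob down gently to its soft first stop and pause there for about a second, then press on firmly, without ramming it, to the hard second stop so that the cassette's grey bar is driven all the way in; finally let the knob rise slowly under your hand, and leave it up and untouched with the cassette still in the closed tray. Do not disturb the jar, the bottle or the handheld reader.

Things in the scene. Friction and masses are not known exactly. Their poses are not given: they have to be found in the camera images.
- press: White benchtop press, fixed, 200 mm deep, 130 mm wide, head top 150 mm above the bench. Origin on the bench directly below the plunger's axis; +x points to its back (the column), the tray comes out along -x, z up. The head overhangs from x = -38 to +110 mm, its underside 78 mm above the bench.
- knob: Black mushroom knob on the press, 44 mm across; origin at the centre of its flat top, 200 mm above the bench when up, z up. Press straight down with shut fingers near the centre. The second stop is hard: 20 to 30 N there is right, more than 50 N is ramming. The knob springs back up if let go; it must rise slower than 0.2 m/s, so follow it up.
- plunger (a joint): Travel of the plunger and its steel foot (m): 0 up, grows downward, at most 0.026. It goes down freely against a return spring of about 1.5 to 2.5 N until the foot meets the cassette's grey bar at about 0.014 (soft first stop); about 0.022 when the bar is fully in (second stop).
- knob_spring (a joint): How far the knob is pressed into the soft spring of the first stop (m): 0 while the plunger moves freely, then 0 to 0.003 as the push grows from about 5 to 8 N, the grey bar staying put; 0.003 is solid, and from there the push climbs steeply until the bar gives way.
- tray (a joint): How far the grey tray is out (m): 0 fully home, at most 0.115; moves with about 2 N of friction and stays where it is left.
- pocket (a point): Centre of the floor of the tray's shallow pocket, 20 mm above the bench; axes as the press's. Inside the pocket is 116 mm (x) by 52 mm (y), walls 6 mm high with a flared rim up to 13 mm above the floor; the side walls are missing over the middle 56 mm to leave room for fingers. Moves with the tray.
- tab (a point): Centre of the front (-x) face, upper half, of the upright tab at the tray's front end, 44 mm above the bench. The tab is 50 mm wide, 8 mm thick, its top 54 mm above the bench; its front face is 109 mm in front (-x) of the pocket's centre. Push here along the press's +x.
- cassette_mid (a point): Loose white test cassette, 110 mm long (x), ends 46 mm wide and 14 mm thick, waisted to 26 mm over the middle 44 mm. A grey bar along its middle, 56 by 26 mm, stands to 34 mm above the underside. This point is the centre, 17 mm above the underside; z out of its face. Grasp across the 26 mm waist, closing along y. Either way round end for end will do. About 110 g.
- activator (a joint): How far the cassette's grey bar is pressed in (m): 0 unused, 0.008 fully in (its top then 26 mm above the underside). It gives way at about 14 N (a push of about 16 N on the knob) and stays where it is pressed. Only the press may push it, with the tray home.
- jar: Clear closed jar, 60 mm across and 60 mm high, a bystander; origin at the centre of its underside.
- bottle: White closed bottle, 60 mm across and 130 mm high, a bystander; origin at the centre of its underside.
- reader: Handheld reader, a white flat box 170 mm long (its x), 75 mm wide and 35 mm high, a bystander; origin at the centre of its underside.
Things that resemble listed ones, but are neither listed nor needed, are in the scene too. Leave any orange or turquoise look-alike of the part that bears cassette_mid alone.

How it is judged:
On the way, in this order (a step that is already met when the one before it is completed fails the run):
1. the cassette lies face up in the pocket of the pulled-out tray, let go (horizontal distance between cassette_mid and pocket below 0.006 m and z of cassette_mid in the frame of pocket below 0.0195 m and angle between cassette_mid's own z axis and vertical below 0.06 rad and angle between the x axis of cassette_mid and the x axis of pocket, either way round below 0.12 rad and contact force between the fingers and cassette below 0.1 N and value of joint tray above 0.05 m), for 0.2 s.
2. the tray is fully home with the cassette in it (value of joint tray below 0.005 m and horizontal distance between cassette_mid and pocket below 0.006 m), for 0.2 s.
3. the knob is held at the soft first stop: its spring pressed in by 0.4 mm or more, the grey bar not yet moved (under 1.5 mm), for 0.5 s (value of joint tray below 0.006 m and value of joint plunger above 0.01 m and value of joint knob_spring above 0.0004 m and value of joint activator below 0.0015 m), for 0.5 s.
4. the knob is pressed to the hard second stop: the grey bar is in by 7 mm or more (value of joint activator above 0.007 m and value of joint plunger above 0.018 m), for 0.1 s.
At the end, for the whole second after the job is handed in: The grey bar is in by 7 mm or more of its 8 mm, the knob is back up (plunger within 2 mm of its top, its spring relaxed), the tray is within 6 mm of home, and the cassette lies flat, face up and at rest in the tray's pocket (centres within 6 mm) (value of joint activator above 0.007 m and value of joint plunger below 0.002 m and value of joint knob_spring below 0.0007 m and value of joint tray below 0.006 m and horizontal distance between cassette_mid and pocket below 0.006 m and z of cassette_mid in the frame of pocket below 0.0195 m and angle between cassette_mid's own z axis and vertical below 0.06 rad and linear speed of cassette below 0.02 m/s); the robot touches nothing.
It fails at once if the grey bar pressed in (over 2 mm) while the tray is not home (over 10 mm out) (value of joint activator above 0.002 m and value of joint tray above 0.01 m).
It fails at once if the knob rammed: pushed with more than 50 N (contact force between anything else and knob above 50 N).
It fails at once if the knob let snap back: plunger rising faster than 0.2 m/s (velocity of joint plunger below -0.2 m/s).
It fails at once if the jar, the bottle or the reader moved more than 20 mm (distance of any of jar, bottle, reader from where it was at the start of the episode above 0.02 m).
It also fails if it takes over 67 s, if anything falls off the work surface, if the arm or the gripper's body presses on something with over 40 N, if the wrist force passes 120 N, or if a joint passes its speed limit or range.

## Working session

There is one attempt and no reset: what is moved stays moved. The work goes in short steps, Python scripts to look and compute and a tool call to move; the robot and the scene stay as the last step left them, time stands still between calls to the robot, and variables do not carry over. Pictures are saved under pics/ and viewed, and the job is handed in when it is done.

Besides the shell and the picture viewer there is one more tool, called as name(argument=value, ...), one argument or row to a line, values as JSON. drive_tool: Moves the arm, as the interface text tells. Its arguments: {"type":"object","properties":{"series":{"type":"array"},"fingers":{"type":"number"}},"required":["series"]}

```bash
mkdir -p pics; ls
python3 - <<'E'
from bench import *
import cv2
for n in ("scene","top","wrist"):
    cv2.imwrite(f"pics/{n}0.png",snapshot(n)[:,:,::-1]); c=calibration(n); print(n,c)
print(get_state())
E
```

```text
pics
scene {'intrinsics': array([[586.59467081,   0.        , 317.76635172],
       [  0.        , 586.59467081, 246.47716191],
       [  0.        ,   0.        ,   1.        ]]), 'k1': 0.04311459383741491, 'cam_to_world': array([[ 0.60163176, -0.5738775 ,  0.55561124,  1.36943289],
       [ 0.79856198,  0.4161175 , -0.43490801, -0.57656847],
       [ 0.01838436,  0.70534448,  0.70862626,  1.15258665],
       [ 0.        ,  0.        ,  0.        ,  1.        ]])}
top {'intrinsics': array([[460.69050118,   0.        , 323.10192531],
       [  0.        , 460.69050118, 237.5920624 ],
       [  0.        ,   0.        ,   1.        ]]), 'k1': -0.05180354840561824, 'cam_to_world': array([[-0.02100423,  0.98269597, -0.18403115,  0.35707961],
       [-0.99977733, -0.02101832,  0.00187434,  0.02935455],
       [-0.00202612,  0.18402954,  0.98291863,  1.30358651],
       [ 0.        ,  0.        ,  0.        ,  1.        ]])}
wrist {'intrinsics': array([[355.64557123,   0.        , 318.7328373 ],
       [  0.        , 355.64557123, 239.76106417],
       [  0.        ,   0.        ,   1.   
[... 347 characters left out ...]
.00000000e+00,
         1.00000000e+00]])}
{'time_s': 0.15, 'joint_pos': array([ 1.06810162e+00,  2.64554145e-01,  1.60503741e+00, -1.57783599e-05,
        1.27371632e+00, -3.69286752e-02]), 'qvel': array([ 0.0005088 , -0.00094689, -0.00437918, -0.00074502,  0.00260148,
        0.00141737]), 'effort': array([ 5.34531264e-04, -5.02851605e+01, -3.57467973e+01,  7.30510242e-02,
        2.49931257e-02, -6.04109709e-05]), 'ee_pos': array([0.30290766, 0.60260671, 0.23770389]), 'tcp_rot': array([-7.24918784e-01, -3.05635556e+00,  2.60272980e-03]), 'wrist_force': array([-0.18144411, -0.64093872,  0.34361819]), 'ft_torque': array([ 0.00228246, -0.00688486,  0.01208487]), 'width': 0.08817659996691445}
```

View pics/scene0.png

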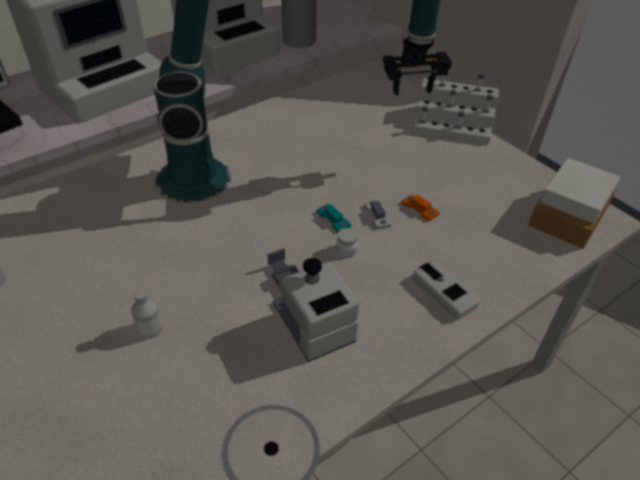

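View pics/top0.png

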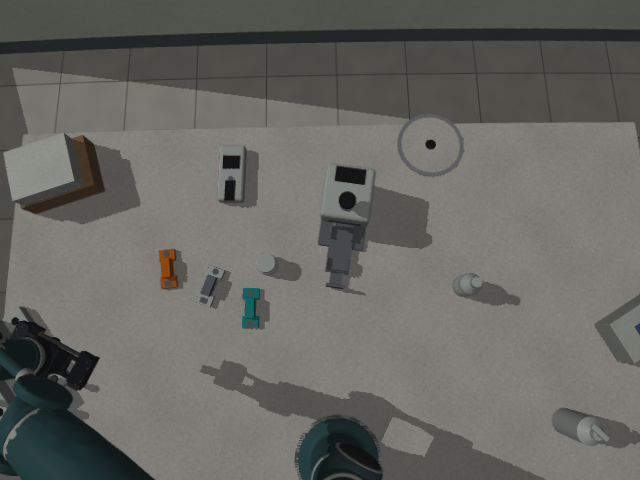

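View pics/wrist0.png

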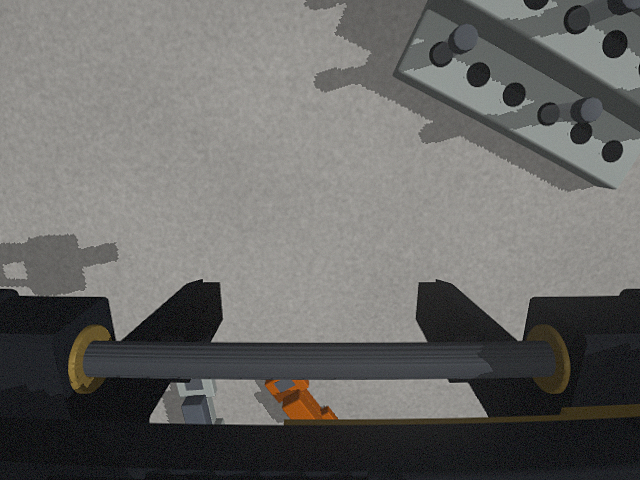

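The scene view shows the white cassette with its grey bar at about (377,214), between the turquoise (333,217) and orange (421,207) decoys. The press knob is at (312,266). In the top view the cassette is at (212,285), the knob at (347,200) and the tab at (337,288). I'll enlarge these areas.

```bash
cat > h.py <<'E'
from bench import *
import numpy as np, cv2
from scipy.spatial.transform import Rotation as R
def cam(n, st=None):
    c=calibration(n); 
    if n!="wrist": return c["intrinsics"],c["k1"],c["cam_to_world"]
    T=np.eye(4); T[:3,:3]=R.from_rotvec(st["tcp_rot"]).as_matrix(); T[:3,3]=st["ee_pos"]
    return c["intrinsics"],c["k1"],T@c["mount"]
def ray(C,px):
    K,k,T=C; p=np.array([[px]],float)
    u=cv2.undistortPoints(p,K,np.array([k,0,0,0,0.]))[0,0]
    d=T[:3,:3]@np.array([u[0],-u[1],-1]); return T[:3,3],d/np.linalg.norm(d)
def onz(C,px,z):
    o,d=ray(C,px); return o+d*(z-o[2])/d[2]
def tri(*rs):
    A=np.zeros((3,3));b=np.zeros(3)
    for C,px in rs:
        o,d=ray(C,px);P=np.eye(3)-np.outer(d,d);A+=P;b+=P@o
    p=np.linalg.solve(A,b)
    return p,[float(np.linalg.norm((np.eye(3)-np.outer(d,d))@(p-o))) for o,d in (ray(C,px) for C,px in rs)]
def proj(C,p):
    K,k,T=C;q=np.linalg.inv(T)@np.append(p,1);x=np.array([q[0],-q[1]])/-q[2];x=x*(1+k*(x@x));return K[:2,:2]@x+K[:2,2]
def crop(img,x0,y0,w,h,s,name):
    cv2.imwrite(name,cv2.resize(img[y0:y0+h,x0:x0+w,::-1],None,fx=s,fy=s,interpolation=cv2.INTER_CUBIC))
E
python3 - <<'E'
from h import *
t=cv2.imread("pics/top0.png")[:,:,::-1];s=cv2.imread("pics/scene0.png")[:,:,::-1]
crop(t,190,250,60,70,8,"pics/t1.png");crop(t,305,155,80,150,4,"pics/t2.png")
crop(s,350,190,60,50,10,"pics/s1.png");crop(s,255,235,110,130,4.6,"pics/s2.png")
C=cam("top")
for n,p,z in (("cas",(211,286),.034),("knob",(347,200),.2),("tab",(337,284),.05),("jar",(267,264),.06),("bottle",(470,285),.13),("reader",(232,174),.035)):
    print(n,onz(C,p,z))
E
```

```text
cas [0.46545911 0.33922344 0.034     ]
knob [ 0.65710849 -0.03389457  0.2       ]
tab [ 0.46265553 -0.00811346  0.05      ]
jar [0.52010786 0.18110072 0.06      ]
bottle [ 0.44553568 -0.34565687  0.13      ]
reader [0.78689473 0.28587682 0.035     ]
```

View pics/t1.png

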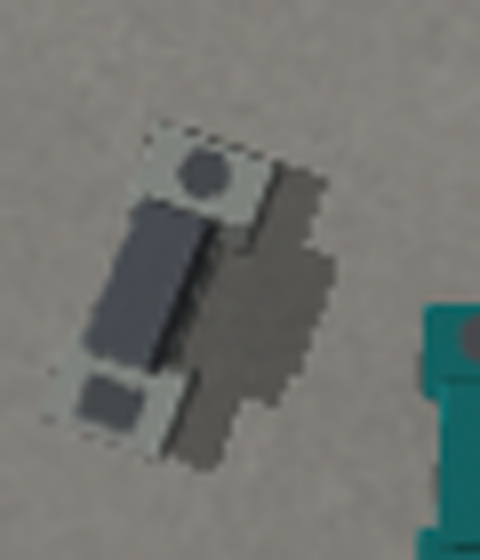

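View pics/t2.png

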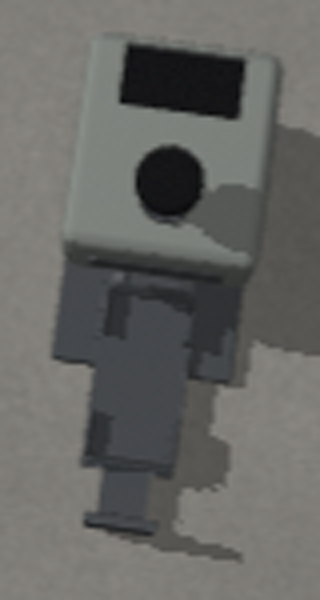

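View pics/s1.png

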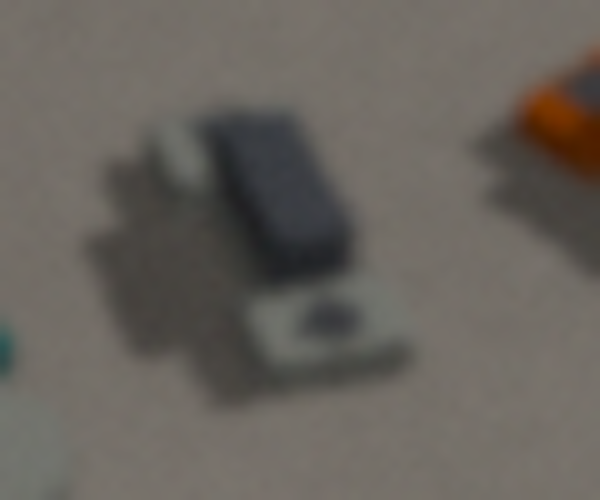

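View pics/s2.png

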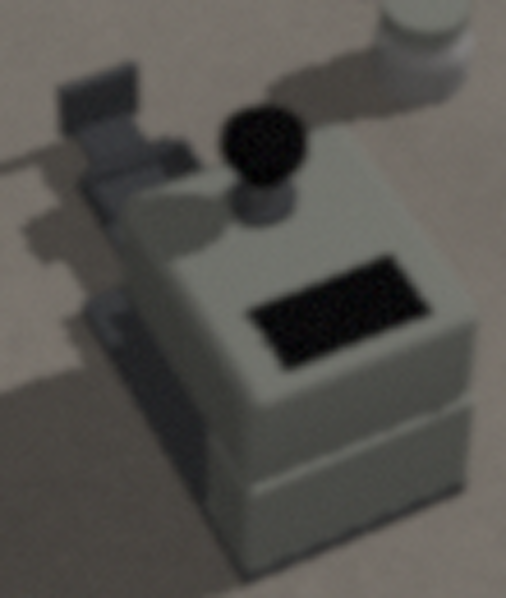

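Run:
```python
from h import *
T=cam("top");S=cam("scene");np.set_printoptions(precision=4,suppress=True)
f=lambda x,y:(190+(x-.0)/8,250+y/8)
g=lambda x,y:(350+x/10,190+y/10)
# bar top corners
P=[onz(T,f(*p),.034) for p in ((145,198),(215,220),(155,370),(85,340))]
print(np.array(P)); c=np.mean(P,0); a=(P[0]+P[1]-P[2]-P[3])/2; print("centre",c,"len",np.linalg.norm(a),"yaw",np.degrees(np.arctan2(a[1],a[0])))
# hole (disc) & triangle on end faces, scene vs top
print("disc",tri((T,f(204,172)),(S,g(330,320))))
print("bar end corner",tri((T,f(145,198)),(S,g(275,275))),tri((T,f(215,220)),(S,g(275,275))))
# knob
print("knob",tri((T,(305+170/4,155+181/4)),(S,(255+264/4.6,235+142/4.6))), onz(S,(255+264/4.6,235+140/4.6),.2))
t=lambda x,y:(305+x/4,155+y/4)
for n,p,z in(("tabL",(84,525),.054),("tabR",(154,530),.054),("hdL",(66,240),.15),("hdR",(248,262),.15),("knob",(170,181),.2)): print(n,onz(T,t(*p),z))
k=lambda x,y:(255+x/4.6,235+y/4.6)
for n,p,z in(("tab1",(62,88),.054),("tab2",(138,66),.054)): print(n,onz(S,k(*p),z))
s=get_state(); print(R.from_rotvec(s["tcp_rot"]).as_matrix())
```

```text
[[0.4968 0.3479 0.034 ]
 [0.4887 0.3234 0.034 ]
 [0.4374 0.3431 0.034 ]
 [0.4481 0.3676 0.034 ]]
centre [0.4677 0.3455 0.034 ] len 0.053767547806312634 yaw -21.541972952763327
disc (array([0.5078, 0.3323, 0.0147]), [0.0002567077187839305, 0.0002567077187838122])
bar end corner (array([0.4919, 0.3408, 0.0198]), [0.012098745883252077, 0.012098745883252203]) (array([0.49  , 0.3262, 0.0222]), [0.00015663884580992062, 0.00015663884581001807])
knob (array([ 0.6587, -0.0349,  0.1932]), [0.0007080598552935909, 0.0007080598552935849]) [ 0.663  -0.0373  0.2   ]
tabL [0.4569 0.0219 0.054 ]
tabR [ 0.4525 -0.0253  0.054 ]
hdL [0.6322 0.03   0.15  ]
hdR [ 0.6153 -0.0864  0.15  ]
knob [ 0.6564 -0.0351  0.2   ]
tab1 [ 0.4552 -0.0231  0.054 ]
tab2 [0.466  0.0216 0.054 ]
[[-0.8935  0.4491 -0.0008]
 [ 0.4491  0.8935 -0.0015]
 [ 0.     -0.0017 -1.    ]]
```

The white cassette is face up at about (0.468, 0.346), yaw −21.5°. The press knob is at about (0.657, −0.035), yaw about −7.5°. I'll move over the cassette and look with the wrist camera.

drive_tool(
  series=[
    [16.5,-25.5,0,0,0,5],
    [16.5,-25.5,0,0,0,5],
    [16.5,-25.5,0,0,0,5],
    [16.5,-25.5,0,0,0,5],
    [16.5,-25.5,0,0,0,5],
    [16.5,-25.5,0,0,0,5],
    [16.5,-25.5,0,0,0,5],
    [16.5,-25.5,0,0,0,5],
    [16.5,-25.5,0,0,0,5],
    [16.5,-25.5,0,0,0,5],
    [16.5,-25.5,0,0,0,5],
    [16.5,-25.5,0,0,0,5],
  ],
)

```text
time_s: 1.15
ee_pos: [0.4673, 0.3495, 0.2385]
tcp_rot: [-0.588, -3.085, -0.0]
wrist_force: [-0.3, 0.5, -0.4]
width: 0.0882
```

```bash
cat > w.py <<'E'
from h import *
import sys,pickle
n=sys.argv[1]; s=get_state(); im=snapshot("wrist"); pickle.dump(s,open(f"pics/{n}.pkl","wb"))
cv2.imwrite(f"pics/{n}.png",im[:,:,::-1]); print(s["time_s"],s["ee_pos"],s["tcp_rot"],s["wrist_force"],s["width"])
E
python3 w.py w1
```

```text
1.15 [0.46725615 0.34950447 0.23854378] [-5.88164024e-01 -3.08543870e+00 -3.53635699e-04] [-0.34967994  0.51339788 -0.35034989] 0.08821176313517633
```

View pics/w1.png

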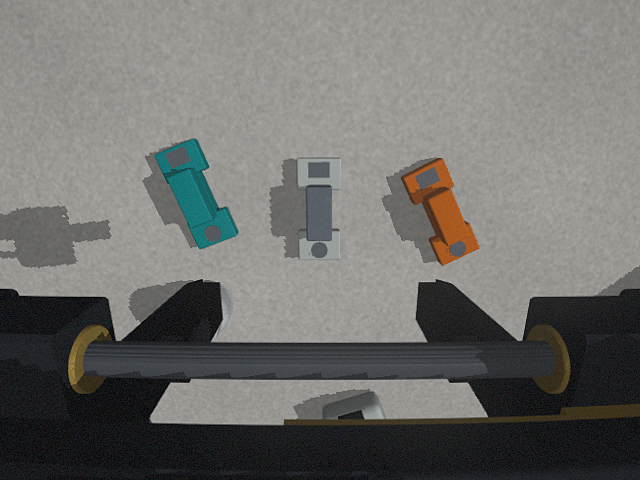

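Run:
```python
from h import *
crop(cv2.imread("pics/w1.png")[:,:,::-1],280,145,80,125,4.8,"pics/w1c.png")
```

```text
(no output)
```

View pics/w1c.png

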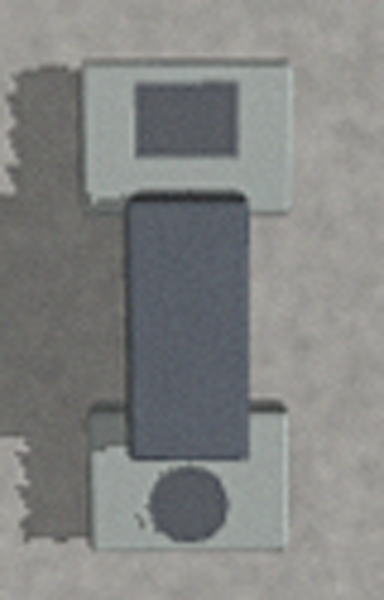

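drive_tool(
  series=[
    [-2.4,1,-8,0,0,0],
    [-2.4,1,-8,0,0,0],
    [-2.4,1,-8,0,0,0],
    [-2.4,1,-8,0,0,0],
    [-2.4,1,-8,0,0,0],
  ],
  fingers=0.4,
)

```text
time_s: 1.62
ee_pos: [0.4447, 0.3592, 0.1602]
tcp_rot: [0.588, 3.085, 0.002]
wrist_force: [0.2, 0.3, 0.4]
width: 0.0568
```

```bash
python3 w.py w2
```

```text
1.6167 [0.4447386  0.35923489 0.16015325] [5.88294794e-01 3.08476374e+00 1.52669918e-03] [0.23227568 0.31249901 0.35689672] 0.05677621726532908
```

View pics/w2.png

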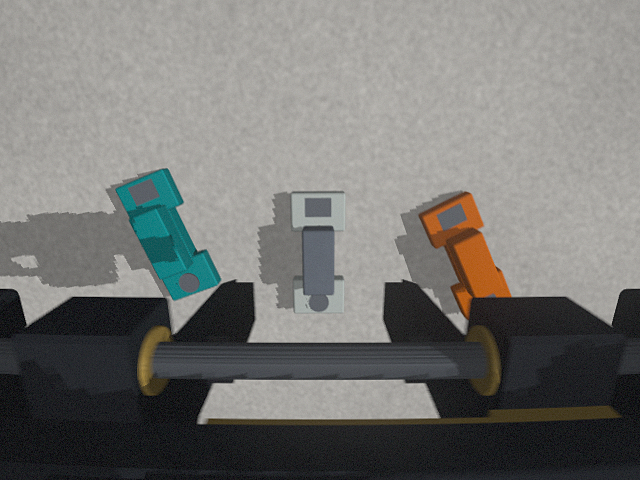

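Run:
```python
from h import *
crop(cv2.imread("pics/w2.png")[:,:,::-1],280,185,80,135,4.4,"pics/w2c.png")
```

```text
(no output)
```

View pics/w2c.png

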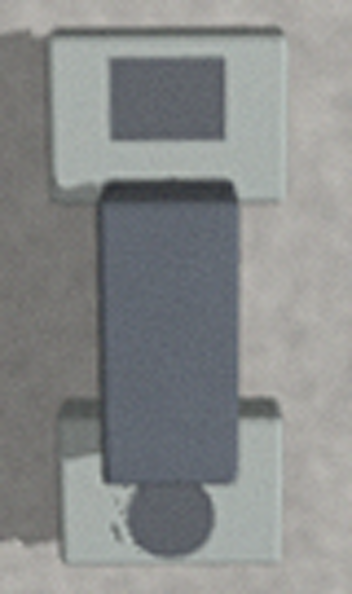

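Run:
```python
from h import *
import pickle
np.set_printoptions(precision=4,suppress=True)
A=cam("wrist",pickle.load(open("pics/w1.pkl","rb")));B=cam("wrist",pickle.load(open("pics/w2.pkl","rb")))
f=lambda p:(280+(p[0]-1.9)/4.8,145+(p[1]-1.9)/4.8); g=lambda p:(280+(p[0]-1.7)/4.4,185+(p[1]-1.7)/4.4)
pts={"sqL":((136,83),(110,58)),"sqR":((239,83),(225,58)),"disc":((188,504),(171,518)),"barFL":((128,199),(102,200)),"barFR":((247,199),(237,200)),"barNL":((130,458),(104,482)),"barNR":((248,459),(238,484)),
"endFL":((86,64),(53,36)),"endFR":((290,64),(284,36)),"endNL":((93,548),(66,562)),"endNR":((285,548),(280,561))}
r={}
for k,(a,b) in pts.items():
    p,e=tri((A,f(a)),(B,g(b))); r[k]=p; print(k,p,e[0])
def ctr(names,z):
    out=[]
    for C,h,i in((A,f,0),(B,g,1)):
        q=[onz(C,h(pts[n][i]),z) for n in names]; c=np.mean(q,0); a=(q[0]+q[1]-q[2]-q[3])/2
        out.append((c,np.linalg.norm(a),np.degrees(np.arctan2(a[1],a[0])))); 
    return out
print(ctr(["barFL","barFR","barNL","barNR"],.034)); print(ctr(["endFL","endFR","endNL","endNR"],.013))
for s in("w1","w2"):
    st=pickle.load(open(f"pics/{s}.pkl","rb"));print(R.from_rotvec(st["tcp_rot"]).as_matrix()[:,:2].T)
```

```text
sqL [0.4187 0.3573 0.0166] 0.0001864573310923714
sqR [0.4266 0.3773 0.017 ] 8.517502208781194e-07
disc [0.5084 0.3338 0.0199] 0.00034721016887112675
barFL [0.4387 0.3483 0.0378] 0.0003403008898913223
barFR [0.4474 0.3706 0.0385] 0.00021136272945161946
barNL [0.4897 0.3278 0.0361] 0.00021463489208006756
barNR [0.4987 0.3512 0.0375] 0.00026434277548943177
endFL [0.4112 0.3488 0.0147] 0.00016356499863637644
endFR [0.427  0.3889 0.0157] 0.00010015295483770388
endNL [0.5114 0.3094 0.0161] 0.0004090228710917456
endNR [0.5275 0.3501 0.0158] 0.000468164324932259
[(array([0.4691, 0.349 , 0.034 ]), np.float64(0.05520000114094991), np.float64(158.7447715449587)), (array([0.4698, 0.3493, 0.034 ]), np.float64(0.05513847622708529), np.float64(158.6756349290313))]
[(array([0.4697, 0.3488, 0.013 ]), np.float64(0.10855977850966411), np.float64(158.53720694820785)), (array([0.4702, 0.3492, 0.013 ]), np.float64(0.10884793628370087), np.float64(158.85758849734862))]
[[-0.9299  0.3679  0.0006]
 [ 0.3679  0.9299  0.0001]]
[[-0.9298  0.368  -0.001 ]
 [ 0.368   0.9298  0.0012]]
```

drive_tool(
  series=[
    [2.5,-1.0,-4,0,0,0],
    [2.5,-1.0,-8,0,0,0],
    [2.5,-1.0,-10,0,0,0],
    [2.5,-1.0,-10,0,0,0],
    [2.5,-1.0,-10,0,0,0],
  ],
)

```text
time_s: 2.08
ee_pos: [0.4702, 0.3483, 0.0597]
tcp_rot: [0.592, 3.085, 0.0]
wrist_force: [0.6, -0.1, 1.5]
width: 0.0529
```

```bash
python3 w.py w3
```

```text
2.0833 [0.47023729 0.34833381 0.05973471] [5.91755072e-01 3.08499224e+00 4.14309453e-04] [ 0.60226837 -0.07938439  1.48127663] 0.052900961083706614
```

View pics/w3.png

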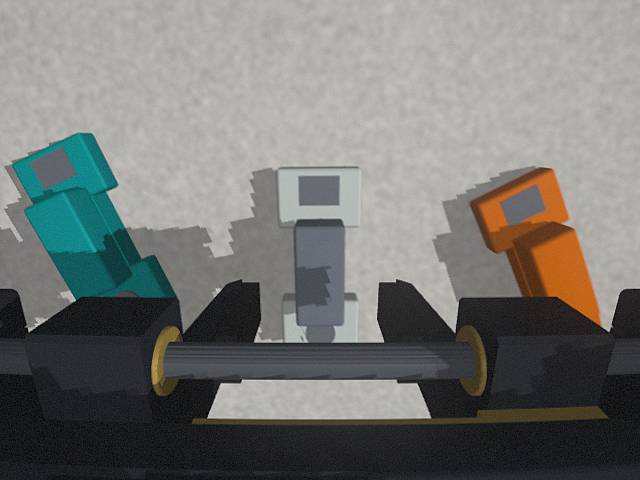

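The cassette sits centred between the fingers at about (319,270), and the decoys are clear. Next I'll lower and grip.

drive_tool(
  series=[
    [0,0.1,-2.5,0,0,0],
    [0,0.1,-4.5,0,0,0],
    [0,0.1,-5.2,0,0,0],
    [0,0.1,-5.2,0,0,0],
    [0,0.1,-5.2,0,0,0],
  ],
)

```text
time_s: 2.55
ee_pos: [0.4705, 0.3501, 0.0088]
tcp_rot: [0.59, 3.084, 0.003]
wrist_force: [0.5, -0.5, -0.0]
width: 0.0528
```

drive_tool(
  series=[
    [0,0,0,0,0,0],
    [0,0,0,0,0,0],
    [0,0,0,0,0,0],
    [0,0,0,0,0,0],
    [0,0,0,0,0,0],
    [0,0,0,0,0,0],
  ],
  fingers=1,
)

```text
time_s: 3.05
ee_pos: [0.4696, 0.3494, 0.0075]
tcp_rot: [0.591, 3.085, 0.001]
wrist_force: [-1.2, -1.1, 5.1]
width: 0.0258
```

drive_tool(
  series=[
    [0,0,2,0,0,0],
    [0,0,6,0,0,0],
    [0,0,10,0,0,0],
    [0,0,14,0,0,0],
    [0,0,14,0,0,0],
    [0,0,14,0,0,0],
  ],
)

```text
time_s: 3.55
ee_pos: [0.4711, 0.3504, 0.15]
tcp_rot: [0.59, 3.081, 0.007]
wrist_force: [-0.3, -0.3, -1.3]
width: 0.0258
```

```bash
python3 w.py w4
```

```text
3.55 [0.47106793 0.35040849 0.14997418] [0.59012421 3.08093597 0.00731947] [-0.29359439 -0.34878337 -1.33018583] 0.025772887339403524
```

View pics/w4.png

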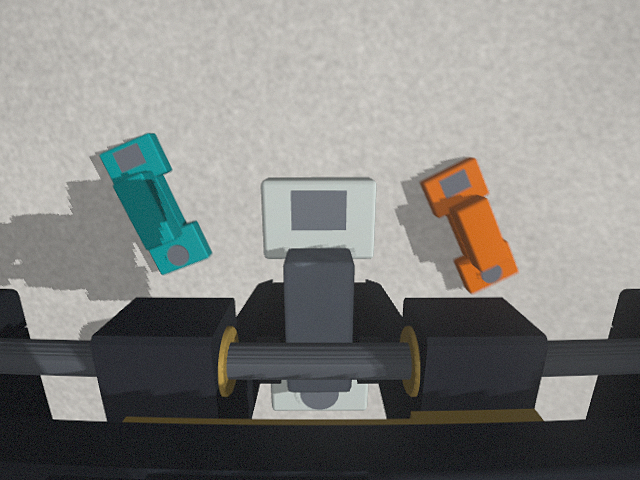

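Held level: the width of 25.8 mm matches the waist. Next I'll go beside the tray to measure it.

drive_tool(
  series=[
    [0,-2,4,0,0,2],
    [9,-24,4,0,0,14],
    [9,-24,4,0,0,14],
    [9,-24,4,0,0,14],
    [9,-24,4,0,0,14],
    [9,-24,4,0,0,14],
    [9,-24,4,0,0,14],
    [9,-24,4,0,0,14],
    [9,-24,4,0,0,14],
    [9,-24,4,0,0,14],
    [9,-24,4,0,0,14],
    [9,-24,4,0,0,14],
  ],
)

```text
time_s: 4.6
ee_pos: [0.5581, 0.1104, 0.1857]
tcp_rot: [-0.207, -3.133, 0.0]
wrist_force: [1.1, 0.3, -1.6]
width: 0.0259
```

```bash
python3 w.py w5
```

```text
4.6 [0.55814002 0.11038726 0.18572598] [-2.07461544e-01 -3.13290881e+00  1.54242278e-04] [ 1.0838123   0.32172557 -1.55576742] 0.0259146582167013
```

View pics/w5.png

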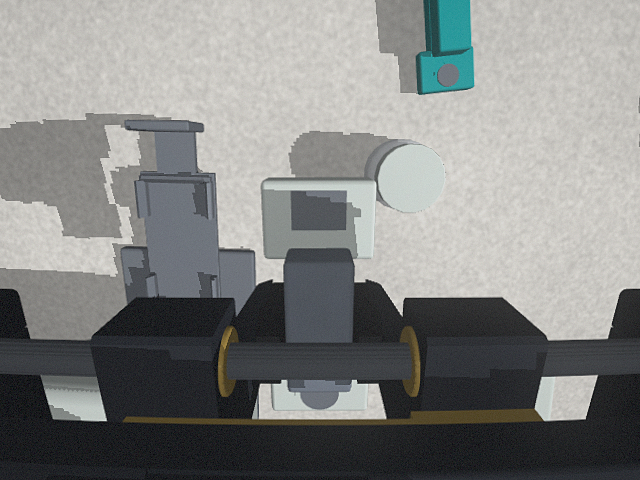

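drive_tool(
  series=[
    [3,0.5,0,0,0,0.4],
    [6,0.5,0,0,0,0.4],
    [6,0.5,0,0,0,0.4],
    [6,0.5,0,0,0,0.4],
    [6,0.5,0,0,0,0.4],
    [6,0.5,0,0,0,0.4],
  ],
)

```text
time_s: 5.15
ee_pos: [0.618, 0.1146, 0.1865]
tcp_rot: [-0.198, -3.134, 0.0]
wrist_force: [-0.2, -0.6, -1.7]
width: 0.0257
```

```bash
python3 w.py w6;python3 - <<'E'
from h import *
for n,y0 in (("w5",115),("w6",90)): crop(cv2.imread(f"pics/{n}.png")[:,:,::-1],100,y0,160,190,3.15,f"pics/{n}c.png")
E
```

```text
5.15 [0.61801302 0.11459686 0.18648822] [-1.98240876e-01 -3.13423783e+00  2.72535647e-04] [-0.20592541 -0.57098051 -1.6759104 ] 0.025726594391455263
```

View pics/w6.png

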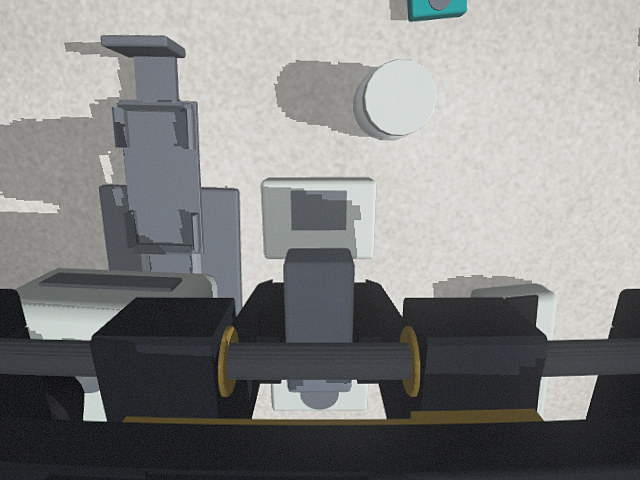

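View pics/w5c.png

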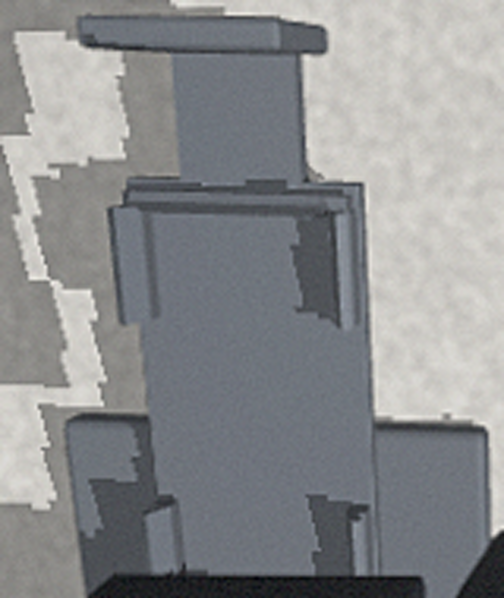

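View pics/w6c.png

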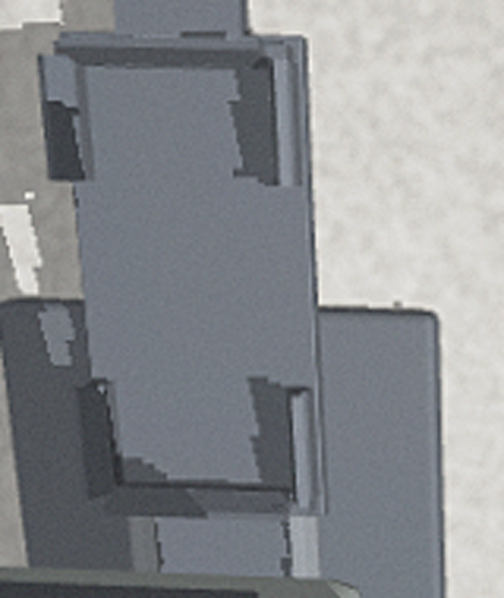

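Run:
```python
from h import *
im=cv2.imread("pics/w6.png")[:,:,::-1]
crop(im,105,92,105,75,7.5,"pics/w6d.png");crop(im,105,195,105,70,7.5,"pics/w6e.png")
```

```text
(no output)
```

View pics/w6d.png

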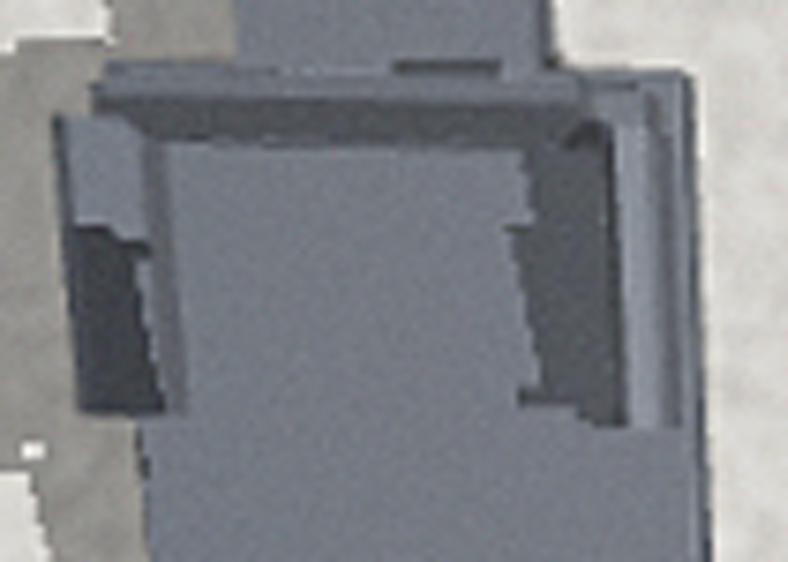

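View pics/w6e.png

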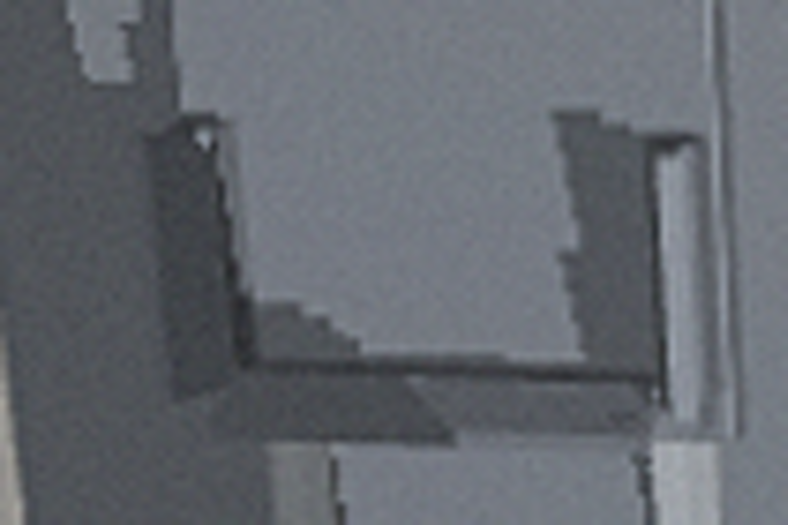

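```bash
cat > m.py <<'E'
from h import *
import pickle
np.set_printoptions(precision=4,suppress=True)
A=cam("wrist",pickle.load(open("pics/w5.pkl","rb")));B=cam("wrist",pickle.load(open("pics/w6.pkl","rb")))
c5=lambda p:(100+(p[0]-1.1)/3.15,115+(p[1]-1.1)/3.15)
c6=lambda p:(100+(p[0]-1.1)/3.15,90+(p[1]-1.1)/3.15)
d=lambda p:(105+(p[0]-3.2)/7.5,92+(p[1]-3.2)/7.5)
e=lambda p:(105+(p[0]-3.2)/7.5,195+(p[1]-3.2)/7.5)
print("cut L",tri((A,c5((157,318))),(B,d((187,412)))))
print("cut R",tri((A,c5((338,327))),(B,d((626,427)))))
print("FL",tri((A,c5((153,213))),(B,d((165,150)))))
print("BL cut",tri((A,c5((176,497))),(B,c6((108,381)))))
print("BR cut",tri((A,c5((360,510))),(B,c6((296,390)))))
print("outer FR",tri((A,c5((362,185))),(B,d((688,75)))))
fl=onz(B,d((165,150)),.02);l2=onz(B,d((187,410)),.02);bl=onz(B,e((253,360)),.02);fr=onz(B,d((608,150)),.026);r2=onz(B,d((626,425)),.026);br=onz(B,e((662,385)),.026);br2=onz(B,e((655,368)),.02);fr0=onz(B,d((520,150)),.02)
print(fl,l2,bl,fr,r2,br,br2)
L=bl-fl;Rr=br-fr;print("yaw L",np.degrees(np.arctan2(L[1],L[0])),"R",np.degrees(np.arctan2(Rr[1],Rr[0])),"len",np.linalg.norm(L[:2]))
bk=bl-br2;print("yaw back",np.degrees(np.arctan2(-bk[0],bk[1])), "f", np.degrees(np.arctan2(-(fl-fr0)[0],(fl-fr0)[1])))
a=L/np.linalg.norm(L);n=np.array([-a[1],a[0],0]);print("width",(fr-fl)@n,(br-bl)@n, (r2-l2)@n)
mid=(fl+bl)/2; w=((fr-fl)@n+(br-bl)@n)/2; print("pocket",mid+n*w/2)
# tab
C=cam("top");print("tab top", onz(B,(102,37),.054),onz(B,(185,55),.054),onz(B,(102,37),.054))
for st in("w5","w6"):
  s=pickle.load(open(f"pics/{st}.pkl","rb"));M=R.from_rotvec(s["tcp_rot"]).as_matrix();print(np.degrees(np.arctan2(M[1,0],M[0,0])))
E
python3 m.py
```

```text
cut L (array([ 0.5328, -0.0379,  0.024 ]), [0.0005058005512053598, 0.0005058005512053888])
cut R (array([0.5416, 0.0142, 0.0287]), [0.0001238034847628742, 0.00012380348476286548])
FL (array([ 0.5041, -0.0345,  0.0198]), [0.00029217787731043157, 0.0002921778773104521])
BL cut (array([ 0.5883, -0.0507,  0.0179]), [0.0004534430588235865, 0.00045344305882360006])
BR cut (array([0.5966, 0.007 , 0.0264]), [0.0007492042223717374, 0.0007492042223717513])
outer FR (array([0.5047, 0.0259, 0.0193]), [2.4809046423293184e-05, 2.4809046423302203e-05])
[ 0.5041 -0.0347  0.02  ] [ 0.5324 -0.0394  0.02  ] [ 0.6179 -0.0539  0.02  ] [0.5121 0.0177 0.026 ] [0.5413 0.0134 0.026 ] [ 0.626  -0.0012  0.026 ] [ 0.6252 -0.0041  0.02  ]
yaw L -9.57128253102044 R -9.409562434088935 len 0.11540203305644794
yaw back 171.63746549563226 f 171.761369165716
width 0.05299166216762983 0.05331750209771641 0.05352728333937622
pocket [ 0.5654 -0.0181  0.02  ]
tab top [ 0.4557 -0.0231  0.054 ] [0.477  0.0351 0.054 ] [ 0.4557 -0.0231  0.054 ]
172.422786506134
172.76170636535588
```

Run:
```python
from h import *
np.set_printoptions(precision=4,suppress=True)
crop(cv2.imread("pics/w6.png")[:,:,::-1],250,165,140,250,2.3,"pics/w6f.png")
c=calibration("wrist");C=(c["intrinsics"],c["k1"],c["mount"])
# expected pixel of cassette points if centred: underside at tool z=+.0075
for dx in(-.055,.055):
  for dy in(-.023,.023): print(dx,dy,proj(C,np.array([dx,dy,.0075-.014])))
for dx in(-.028,.028):
  for dy in(-.013,.013): print("bar",dx,dy,proj(C,np.array([dx,dy,.0075-.034])))
```

```text
-0.055 -0.023 [270.1481 411.1917]
-0.055 0.023 [366.4379 411.2533]
0.055 -0.023 [259.0559 178.1042]
0.055 0.023 [377.3279 178.1097]
bar -0.028 -0.013 [285.7308 392.7624]
bar -0.028 0.013 [350.596 392.802]
bar 0.028 -0.013 [281.4138 260.7051]
bar 0.028 0.013 [354.7619 260.7246]
```

View pics/w6f.png

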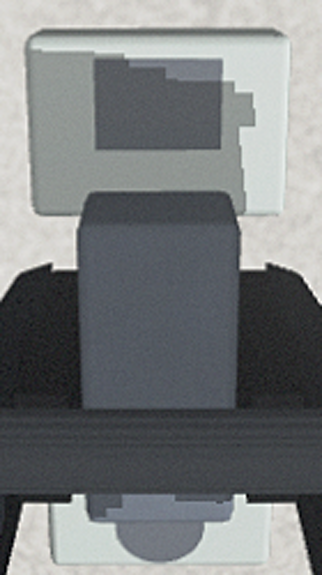

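Pocket centre is about (0.565, −0.018), yaw about −9.4°, with floor heights triangulated at 18–24 mm (20 stated). The cassette is centred in the grip. Next I'll move over the pocket.

drive_tool(
  series=[
    [-4,0,0,0,0,-1],
    [-5.3,-2,0,0,0,-2.2],
    [-5.3,-6,0,0,0,-2.2],
    [-5.3,-10,0,0,0,-2.2],
    [-5.3,-13.3,-2,0,0,-2.2],
    [-5.3,-13.3,-6,0,0,-2.2],
    [-5.3,-13.3,-9,0,0,-2.2],
    [-5.3,-13.3,-9,0,0,-2.2],
    [-5.3,-13.3,-9,0,0,-2.2],
    [-5.3,-13.3,-9,0,0,-2.2],
  ],
)

```text
time_s: 6.03
ee_pos: [0.5668, -0.0186, 0.0983]
tcp_rot: [0.259, 3.129, 0.0]
wrist_force: [0.7, -0.3, -0.5]
width: 0.0255
```

```bash
python3 w.py w7
python3 - <<'E'
from h import *
cv2.imwrite("pics/sc7.png",snapshot("scene")[200:340,230:390,::-1].repeat(4,0).repeat(4,1))
s=get_state();M=R.from_rotvec(s["tcp_rot"]).as_matrix();print(np.degrees(np.arctan2(M[1,0],M[0,0])))
E
```

```text
6.0333 [ 0.56678924 -0.01859517  0.09826192] [2.58807539e-01 3.12923937e+00 8.61362320e-05] [ 0.71232613 -0.32567039 -0.5455069 ] 0.02547460627165904
170.56335345514069
```

View pics/w7.png

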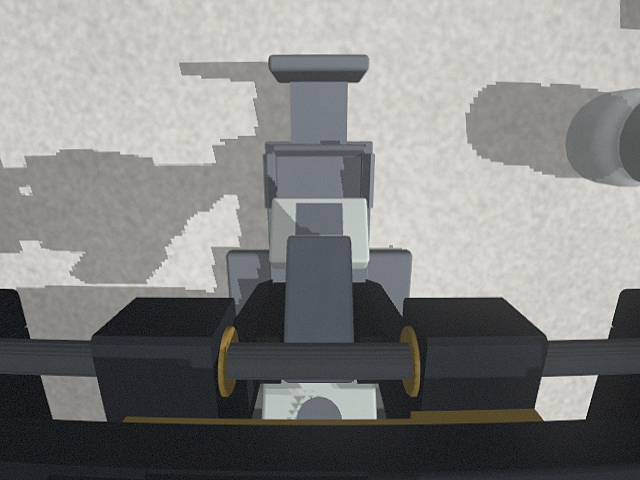

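View pics/sc7.png

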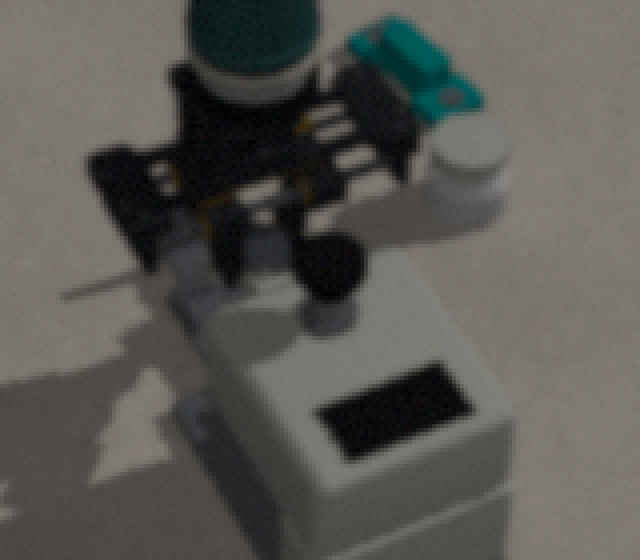

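The wrist view shows the cassette has pitched in the grip: its front edge is at row 200 and was at 178. Its rear end must have caught the head's front edge while descending, because the pocket's back end is nearly flush with it. I'll back off and check the state.

drive_tool(
  series=[
    [-2,0,0,0,0,0],
    [-5,0,2,0,0,0],
    [-8,-2,4,0,0,0],
    [-11,-6,4,0,0,0],
    [-12,-10,4,0,0,0],
    [-12,-14,4,0,0,0],
    [-12,-17,2,0,0,0],
    [-12,-17,2,0,0,0],
    [-12,-17,2,0,0,0],
  ],
)

```text
time_s: 6.88
ee_pos: [0.4466, -0.1905, 0.118]
tcp_rot: [0.265, 3.129, -0.001]
wrist_force: [-0.1, -0.2, -1.9]
width: 0.0261
```

```bash
python3 w.py w8
python3 - <<'E'
from h import *
a=snapshot("scene");b=snapshot("top")
cv2.imwrite("pics/sc8.png",a[130:370,130:410,::-1].repeat(2,0).repeat(2,1));cv2.imwrite("pics/tp8.png",cv2.resize(b[150:330,200:500,::-1],None,fx=2.6,fy=2.6,interpolation=cv2.INTER_CUBIC))
E
```

```text
6.8833 [ 0.44661736 -0.19049463  0.11798804] [ 2.64668349e-01  3.12867649e+00 -7.64893778e-04] [-0.09439727 -0.15280278 -1.85281303] 0.026056597822620268
```

View pics/w8.png

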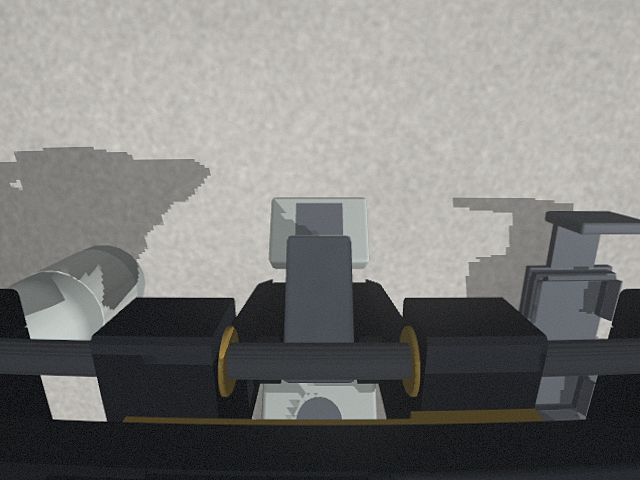

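View pics/tp8.png

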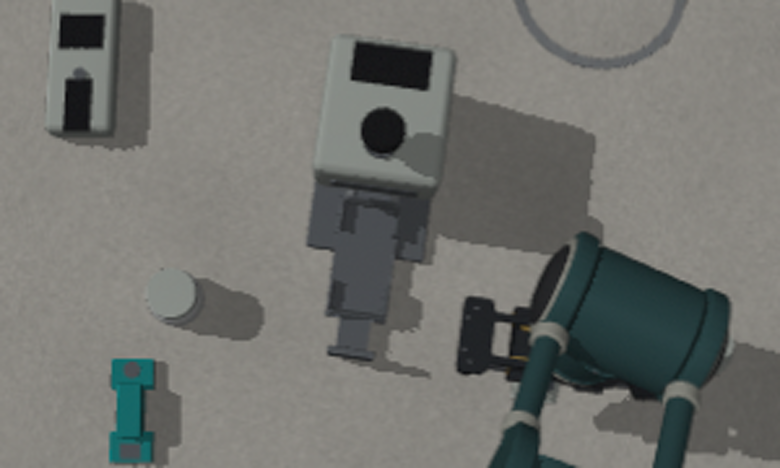

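View pics/sc8.png

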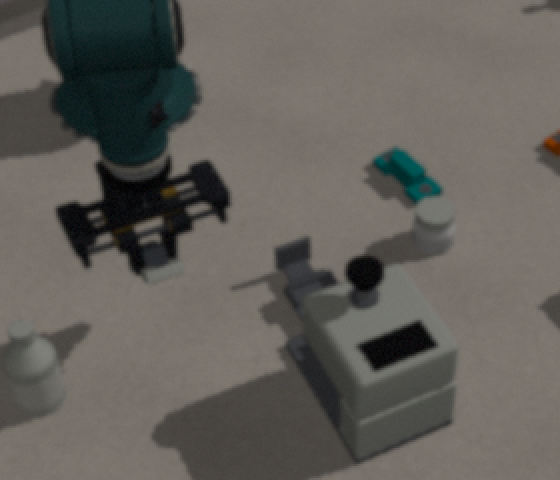

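Run:
```python
from h import *
from scipy.optimize import least_squares
c=calibration("wrist");C=(c["intrinsics"],c["k1"],c["mount"])
# cassette pts (x along tool x, up = -z), relative to cassette centre(underside+17): 
obs=[((.055,-.023,-3),(271,199)),((.055,.023,-3),(367.5,199)),((.028,-.013,17),(287,237)),((.028,.013,17),(351,237)),((-.055,-.023,-3),(263,418)),((-.055,0,-3),(320,418))]
obs=obs[:4]
def pt(p,x):
    a,tx,tz=x; v=np.array([p[0],p[1],-p[2]/1000]); ca,sa=np.cos(a),np.sin(a)
    return np.array([ca*v[0]+sa*v[2]+tx,v[1],-sa*v[0]+ca*v[2]+tz])
def f(x): return np.concatenate([proj(C,pt(p,x))-o for p,o in obs])
r=least_squares(f,[0,0,-.01]); print(np.degrees(r.x[0]),r.x,r.fun)
for p in((.055,0,-17),(-.055,0,-17)): print("underside ends tool", pt(p,r.x))
print(proj(C,pt((-.055,0,-3),r.x)),proj(C,pt((-.042,0,-3),r.x)))
```

```text
-35.76546988045211 [-0.62422521 -0.00093904 -0.01076962] [-0.54131608 -0.0358304  -1.31819227 -0.02535311 -1.24095191  0.01893649
 -0.42023913  0.0323058 ]
underside ends tool [0.03375289 0.         0.03517024]
underside ends tool [-0.0555029   0.         -0.02912133]
[318.06977929 459.32673995] [318.10278296 422.38705505]
```

drive_tool(
  series=[
    [0,1.5,0,5.8,35,0],
    [0,1.5,0,5.8,35,0],
    [0,1.5,0,5.8,35,0],
    [0,1.5,0,5.8,35,0],
    [0,1.5,0,5.8,35,0],
    [0,1.5,0,5.8,35,0],
    [0,1.5,-3,5.8,35,0],
    [0,1.5,-6,5.8,35,0],
    [0,1.5,-8,5.8,35,0],
    [0,1.5,-8,5.8,35,0],
    [0,1.5,-8,5.8,35,0],
  ],
)

```text
time_s: 7.95
ee_pos: [0.4457, -0.1728, 0.0373]
tcp_rot: [-0.207, -2.515, -0.065]
wrist_force: [0.1, -0.2, -0.6]
width: 0.0258
```

```bash
python3 w.py w9
python3 - <<'E'
from h import *
a=snapshot("scene")
cv2.imwrite("pics/sc9.png",cv2.resize(a[180:310,130:290,::-1],None,fx=4.5,fy=4.5,interpolation=cv2.INTER_CUBIC))
E
```

```text
7.95 [ 0.44567878 -0.17282008  0.03725258] [-0.20674368 -2.51517624 -0.0653741 ] [ 0.09337449 -0.2464556  -0.62228234] 0.025834390556559908
```

View pics/w9.png

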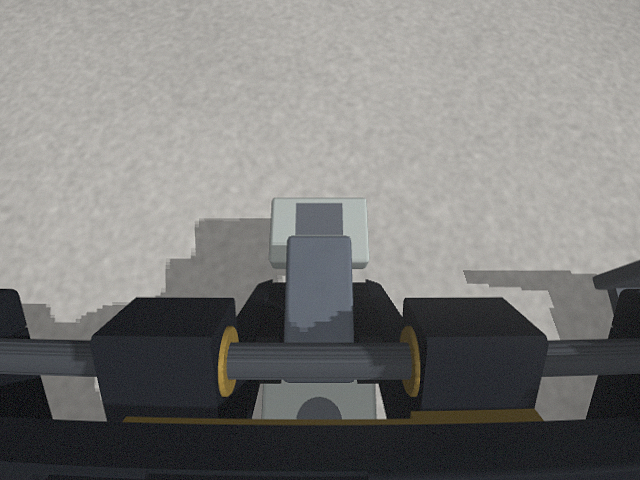

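View pics/sc9.png

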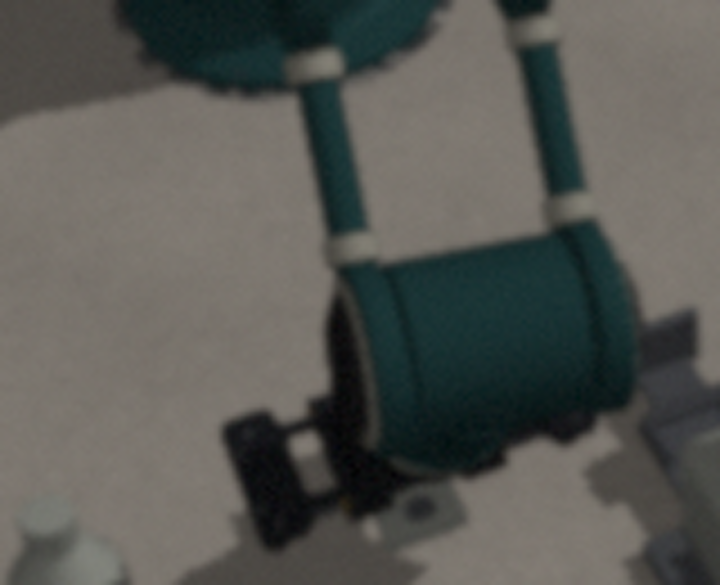

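drive_tool(
  series=[
    [0,0,-1,0,0,0],
    [0,0,-2,0,0,0],
    [0,0,-2.4,0,0,0],
    [0,0,-2.6,0,0,0],
    [0,0,-2.7,0,0,0],
    [0,0,-2.7,0,0,0],
  ],
)

```text
time_s: 8.55
ee_pos: [0.4459, -0.1739, 0.0094]
tcp_rot: [-0.209, -2.514, -0.066]
wrist_force: [1.0, 0.2, -1.6]
width: 0.026
```

drive_tool(
  series=[
    [0,0,-0.1,0,0,0],
    [0,0,-0.2,0,0,0],
    [0,0,-0.3,0,0,0],
    [0,0,-0.3,0,0,0],
  ],
)

```text
time_s: 8.88
ee_pos: [0.4464, -0.1741, 0.0083]
tcp_rot: [-0.209, -2.514, -0.065]
wrist_force: [0.0, 1.1, 6.7]
width: 0.0257
```

Contact came at about 8 N, at TCP z 8.3 mm, which matches the prediction. I'll release, back up along the tool axis and return upright.

drive_tool(
  series=[
    [0,0,0,0,0,0],
    [0,0,0,0,0,0],
    [0,0,0,0,0,0],
    [0,0,0,0,0,0],
    [1.2,-0.2,1.7,0,0,0],
    [3.0,-0.5,4.2,0,0,0],
    [5.0,-0.8,7,0,0,0],
    [5.0,-0.8,9,0,0,0],
  ],
  fingers=0.4,
)

```text
time_s: 9.55
ee_pos: [0.4996, -0.1827, 0.0985]
tcp_rot: [-0.209, -2.519, -0.064]
wrist_force: [0.2, -0.4, 0.7]
width: 0.053
```

drive_tool(
  series=[
    [-5,0.8,3,-5.8,-35,0],
    [-5,0.8,3,-5.8,-35,0],
    [-5,0.8,3,-5.8,-35,0],
    [-5,0.8,3,-5.8,-35,0],
    [-5,0.8,3,-5.8,-35,0],
    [-5,0.8,3,-5.8,-35,0],
    [-5,0.8,3,-5.8,-35,0],
    [-5,0.8,3,-5.8,-35,0],
    [-5,0.8,3,-5.8,-35,0],
  ],
)

```text
time_s: 10.3
ee_pos: [0.4479, -0.1745, 0.1272]
tcp_rot: [-0.259, -3.13, 0.0]
wrist_force: [0.1, -0.5, -0.4]
width: 0.0528
```

```bash
python3 w.py w10
```

```text
10.3 [ 0.44788039 -0.17453877  0.12721013] [-2.59472003e-01 -3.13016630e+00  2.61062249e-04] [ 0.1101923  -0.4772039  -0.40939301] 0.0527546965553517
```

View pics/w10.png

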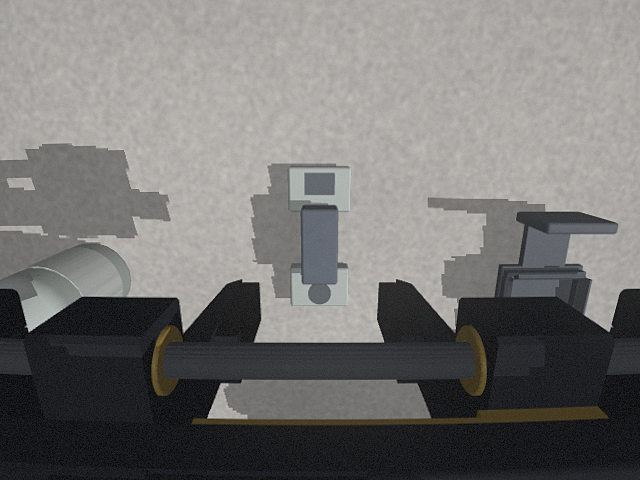

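Run:
```python
from h import *
crop(cv2.imread("pics/w10.png")[:,:,::-1],280,160,80,150,4,"pics/w10c.png")
```

```text
(no output)
```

View pics/w10c.png

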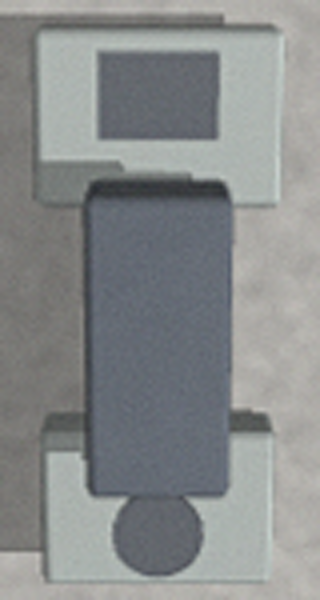

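Run:
```python
from h import *
import pickle
np.set_printoptions(precision=4,suppress=True)
s=pickle.load(open("pics/w10.pkl","rb"));A=cam("wrist",s)
f=lambda p:(280+(p[0]-1.5)/4,160+(p[1]-1.5)/4)
for ps,z in((((88,197),(231,197),(90,494),(231,495)),.034),(((38,31),(282,30),(46,580),(270,581)),.014)):
    q=[onz(A,f(p),z) for p in ps];c=np.mean(q,0);a=(q[0]+q[1]-q[2]-q[3])/2;b=(q[1]-q[0]+q[3]-q[2])/2
    print(c,np.linalg.norm(a),np.linalg.norm(b),np.degrees(np.arctan2(a[1],a[0])),c-s["ee_pos"])
M=R.from_rotvec(s["tcp_rot"]).as_matrix();print(np.degrees(np.arctan2(M[1,0],M[0,0])))
```

```text
[ 0.4513 -0.1743  0.034 ] 0.05454839769007311 0.024937714334831808 170.7472060502474 [ 0.0034  0.0002 -0.0932]
[ 0.4514 -0.1745  0.014 ] 0.10794227384202716 0.044245209173199886 170.35102132019554 [ 0.0035 -0.     -0.1132]
170.52271090929864
```

drive_tool(
  series=[
    [0.35,0,-4,0,0,0],
    [0.35,0,-8,0,0,0],
    [0.35,0,-10.5,0,0,0],
    [0.35,0,-11.9,0,0,0],
    [0.35,0,-11.9,0,0,0],
    [0.35,0,-11.9,0,0,0],
  ],
)

```text
time_s: 10.85
ee_pos: [0.4499, -0.1738, 0.0065]
tcp_rot: [-0.259, -3.128, -0.002]
wrist_force: [-0.1, -0.5, -0.0]
width: 0.0526
```

drive_tool(
  series=[
    [0,0,0,0,0,0],
    [0,0,0,0,0,0],
    [0,0,0,0,0,0],
    [0,0,0,0,0,0],
    [0,0,0,0,0,0],
    [0,0,0,0,0,0],
  ],
  fingers=1,
)

```text
time_s: 11.35
ee_pos: [0.4506, -0.1744, 0.0089]
tcp_rot: [0.26, 3.129, -0.001]
wrist_force: [0.3, -0.2, 5.9]
width: 0.0259
```

drive_tool(
  series=[
    [0,0,1,0,0,0],
    [0,0,4,0,0,0],
    [0,0,8,0,0,0],
    [0,0,8,0,0,0],
    [0,0,8,0,0,0],
  ],
)

```text
time_s: 11.77
ee_pos: [0.4518, -0.1749, 0.0909]
tcp_rot: [0.259, 3.125, -0.003]
wrist_force: [1.1, -0.5, -1.5]
width: 0.0255
```

```bash
python3 w.py w11
```

```text
11.7667 [ 0.45181359 -0.17490999  0.0908574 ] [ 0.25934004  3.12482894 -0.00337795] [ 1.12707899 -0.45417811 -1.52751555] 0.025519687341870146
```

View pics/w11.png

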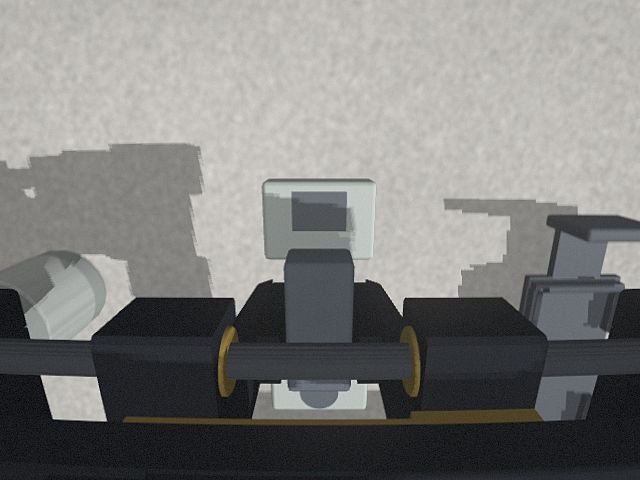

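Regripped level, with the front edge at row 180. This time I'll descend 8 mm in front of the pocket centre, slide back below the head, then lower.

drive_tool(
  series=[
    [2,3,3,0,0,0],
    [4,6.5,3,0,0,0],
    [6,10,3,0,0,0],
    [8.5,13,3,0,0,0],
    [10.2,15.8,2,0,0,0],
    [10.2,15.8,0,0,0,0],
    [10.2,15.8,-2,0,0,0],
    [10.2,15.8,-2,0,0,0],
    [10.2,15.8,-2,0,0,0],
  ],
)

```text
time_s: 12.57
ee_pos: [0.5485, -0.0155, 0.0646]
tcp_rot: [-0.259, -3.124, 0.0]
wrist_force: [0.3, 0.3, -1.2]
width: 0.0258
```

```bash
python3 w.py w12
```

```text
12.5667 [ 0.5484779  -0.01552066  0.06462299] [-2.58637823e-01 -3.12357091e+00  1.97369011e-04] [ 0.27237716  0.27890815 -1.168446  ] 0.025751771914388634
```

View pics/w12.png

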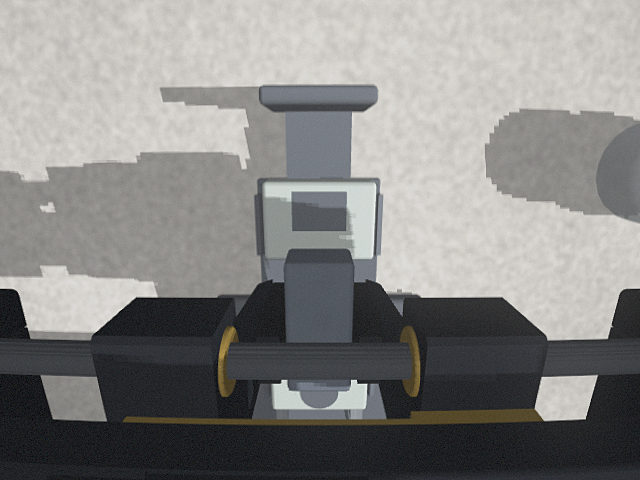

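```bash
python3 w.py w13
python3 - <<'E'
from h import *
import pickle
np.set_printoptions(precision=4,suppress=True)
s=pickle.load(open("pics/w13.pkl","rb"));A=cam("wrist",s)
crop(cv2.imread("pics/w13.png")[:,:,::-1],240,75,150,190,3.1,"pics/w13c.png")
M=R.from_rotvec(s["tcp_rot"]).as_matrix();print(np.degrees(np.arctan2(M[1,0],M[0,0])))
for p in((260,86),(377,86)):print(onz(A,p,.054))
d=np.array([np.cos(np.radians(-9.4)),np.sin(np.radians(-9.4))])
print(((onz(A,(260,86),.054)+onz(A,(377,86),.054))/2)[:2]+d*.109)
E
```

```text
12.6167 [ 0.550021   -0.01589522  0.06627903] [-2.59728103e-01 -3.12698700e+00  8.30722703e-05] [-0.74064803 -0.1914899  -0.60429251] 0.025600085145226457
170.50376197580513
[ 0.456  -0.0248  0.054 ]
[0.464  0.0233 0.054 ]
[ 0.5675 -0.0185]
```

View pics/w13c.png

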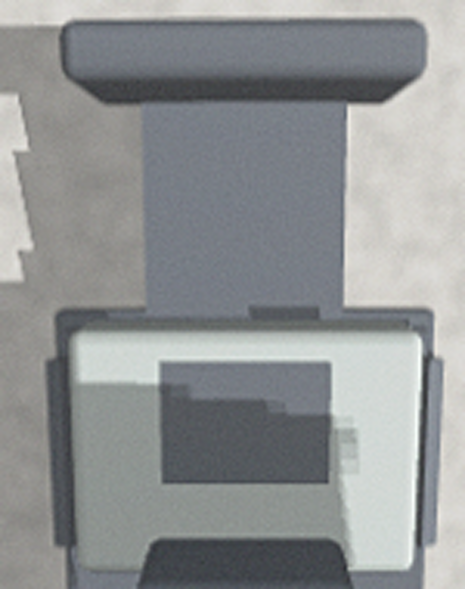

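drive_tool(
  series=[
    [0.4,-0.05,-1.0,0,0,0],
    [0.6,-0.1,-2.1,0,0,0],
    [0.6,-0.1,-2.1,0,0,0],
    [1.0,-0.15,-2.1,0,0,0],
    [1.4,-0.23,-2.1,0,0,0],
    [1.4,-0.23,-2.1,0,0,0],
    [1.4,-0.23,-2.1,0,0,0],
    [1.4,-0.23,-2.1,0,0,0],
  ],
)

```text
time_s: 13.33
ee_pos: [0.566, -0.0182, 0.0471]
tcp_rot: [0.26, 3.13, -0.0]
wrist_force: [-0.2, -0.1, -1.4]
width: 0.0257
```

```bash
python3 w.py w14
python3 - <<'E'
from h import *
import pickle
np.set_printoptions(precision=4,suppress=True)
s=pickle.load(open("pics/w14.pkl","rb"));A=cam("wrist",s)
crop(cv2.imread("pics/w14.png")[:,:,::-1],240,75,150,190,3.1,"pics/w14c.png")
P=lambda x,y,z:onz
# predicted pocket walls in this image for P
d=np.array([np.cos(np.radians(-9.4)),np.sin(np.radians(-9.4)),0]);n=np.array([-d[1],d[0],0])
for c in((.5654,-.0181),(.5675,-.0185)):
  c=np.array([*c,.02])
  print([proj(A,c-.058*d+k*.026*n+[0,0,.006]) for k in(-1,1)], [proj(A,c-.109*d+k*.025*n+[0,0,.034]) for k in(-1,1)])
E
```

```text
13.3333 [ 0.56600763 -0.01824369  0.04707869] [ 2.59793490e-01  3.13029722e+00 -2.49691966e-06] [-0.17967668 -0.08234717 -1.36241221] 0.025677037373114477
[array([261.8277, 164.121 ]), array([374.5653, 163.9449])] [array([246.8318,  23.1333]), array([388.6656,  22.8333])]
[array([261.9084, 168.8115]), array([374.2796, 168.6372])] [array([246.9443,  29.6971]), array([388.2878,  29.3981])]
```

View pics/w14c.png

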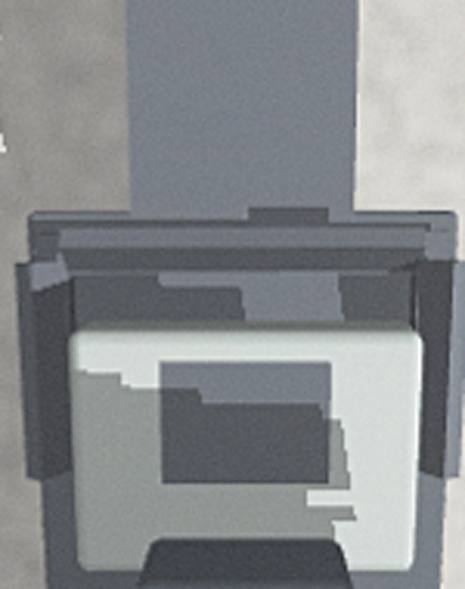

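```bash
python3 - <<'E'
from h import *
import pickle
np.set_printoptions(precision=4,suppress=True)
s=pickle.load(open("pics/w14.pkl","rb"));A=cam("wrist",s)
d=np.array([np.cos(np.radians(-9.4)),np.sin(np.radians(-9.4)),0]);n=np.array([-d[1],d[0],0])
f=lambda x,y:(240+(x-1)/3.1,75+(y-1)/3.1)
t=s["ee_pos"]
def rel(p,z): q=onz(A,p,z)-t; return q@d*1e3,q@n*1e3
for nm,p,z in(("floor front",(245,270),.02),("wall top",(245,250),.026),("rim",(245,226),.033),("L walltop",(73,300),.026),("R walltop",(415,300),.026),("rimoutL",(18,265),.033),("rimoutR",(460,265),.033),
 ("casL",(70,345),.053),("casR",(422,345),.053),("cas front top",(245,333),.053),("cas front edge hi",(245,326),.053)): print(nm,rel(f(*p),z))
E
python3 - <<'E'
import sys;sys.path.insert(0,'.')
from h import *
crop(cv2.imread("pics/w14.png")[:,:,::-1],235,375,165,50,4.5,"pics/w14d.png")
E
```

```text
floor front (np.float64(-59.25103012524242), np.float64(0.2805382643894482))
wall top (np.float64(-62.50698622487805), np.float64(0.29067423038619744))
rim (np.float64(-66.10374215973579), np.float64(0.30218181242073516))
L walltop (np.float64(-55.27429159339849), np.float64(-25.44728198171751))
R walltop (np.float64(-55.197121027583684), np.float64(25.69982864571564))
rimoutL (np.float64(-60.832214415140136), np.float64(-32.009509578949164))
rimoutR (np.float64(-60.72922728798965), np.float64(30.87359565081264))
casL (np.float64(-51.919133989938224), np.float64(-21.87035895669811))
casR (np.float64(-51.8546698582568), np.float64(22.711858434995996))
cas front top (np.float64(-53.37190563143742), np.float64(0.29889896463748505))
cas front edge hi (np.float64(-54.25015681019263), np.float64(0.3002796593354392))
```

View pics/w14d.png

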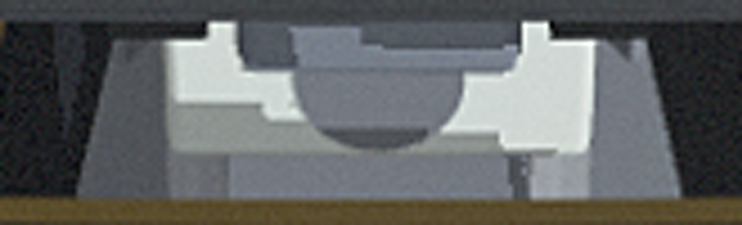

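drive_tool(
  series=[
    [-0.2,0.03,0,0,0,0],
    [-0.2,0.03,-0.4,0,0,0],
    [-0.2,0.03,-0.8,0,0,0],
    [-0.2,0.03,-1.2,0,0,0],
    [-0.2,0.03,-1.5,0,0,0],
    [-0.2,0.03,-1.7,0,0,0],
    [-0.2,0.03,-1.7,0,0,0],
  ],
)

```text
time_s: 13.97
ee_pos: [0.5635, -0.0179, 0.0293]
tcp_rot: [-0.26, -3.13, 0.0]
wrist_force: [0.3, -0.5, -2.0]
width: 0.0257
```

```bash
python3 w.py w15
```

```text
13.9667 [ 0.56349722 -0.01790182  0.02927469] [-2.59695568e-01 -3.13027200e+00  5.26778179e-05] [ 0.30503582 -0.53033372 -1.95489933] 0.025686641883331467
```

View pics/w15.png

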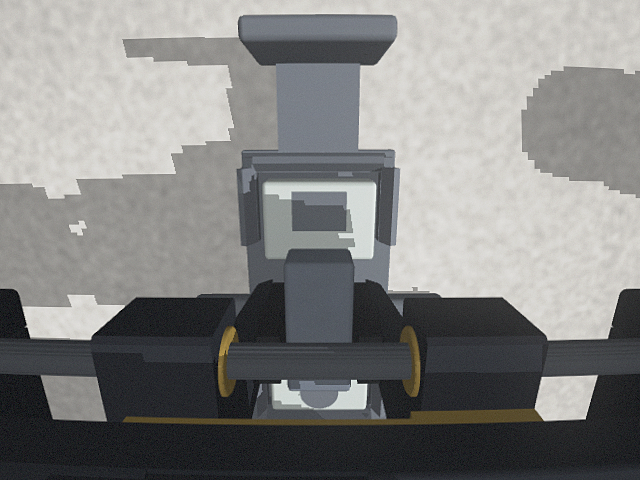

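drive_tool(
  series=[
    [0,0,-0.1,0,0,0],
    [0,0,-0.15,0,0,0],
    [0,0,-0.15,0,0,0],
  ],
)

```text
time_s: 14.27
ee_pos: [0.5642, -0.018, 0.0289]
tcp_rot: [0.26, 3.13, -0.0]
wrist_force: [-1.6, -0.2, 3.5]
width: 0.026
```

drive_tool(
  series=[
    [0,0,0,0,0,0],
    [0,0,0,0,0,0],
    [0,0,0,0,0,0],
    [0,0,0,0,0,0],
    [0,0,0.5,0,0,0],
    [-0.2,0,3,0,0,0],
    [-1,0.1,6.5,0,0,0],
    [-2,0.3,9,0,0,0],
    [-2,0.3,9,0,0,0],
    [-2,0.3,9,0,0,0],
  ],
  fingers=0.4,
)

```text
time_s: 15.1
ee_pos: [0.5451, -0.015, 0.1205]
tcp_rot: [0.259, 3.126, 0.0]
wrist_force: [0.2, 0.4, 0.5]
width: 0.0527
```

```bash
python3 w.py w16
```

```text
15.1 [ 0.54506659 -0.01496295  0.12052485] [2.59320126e-01 3.12613142e+00 8.57655743e-05] [0.1827341  0.44251679 0.52259984] 0.05272271406858777
```

View pics/w16.png

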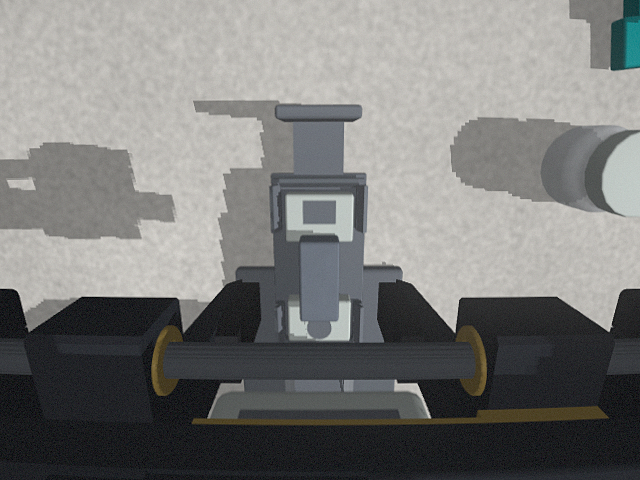

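Run:
```python
from h import *
import pickle
np.set_printoptions(precision=4,suppress=True)
s=pickle.load(open("pics/w16.pkl","rb"));A=cam("wrist",s)
crop(cv2.imread("pics/w16.png")[:,:,::-1],260,165,120,185,3.2,"pics/w16c.png")
```

```text
(no output)
```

View pics/w16c.png

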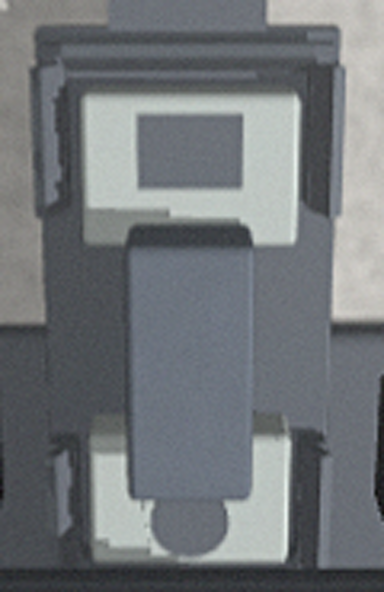

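drive_tool(
  series=[
    [-4,0.6,0,0,0,0],
    [-8,1.3,0,0,0,0],
    [-11.8,1.95,-1,0,0,0],
    [-11.8,1.95,-5,0,0,0],
    [-11.8,1.95,-8.2,0,0,0],
    [-11.8,1.95,-8.2,0,0,0],
    [-11.8,1.95,-8.2,0,0,0],
  ],
  fingers=1,
)

```text
time_s: 15.73
ee_pos: [0.4226, 0.0047, 0.0339]
tcp_rot: [-0.259, -3.124, 0.0]
wrist_force: [0.4, 0.1, 0.0]
width: 0.0083
```

```bash
python3 w.py w17;  python3 - <<'E'
from h import *
cv2.imwrite("pics/tp17.png",cv2.resize(snapshot("top")[150:330,250:450,::-1],None,fx=3.3,fy=3.3,interpolation=cv2.INTER_CUBIC))
E
```

```text
15.7333 [0.42262024 0.00471554 0.03388882] [-2.59202887e-01 -3.12366783e+00  4.23487837e-04] [0.38883444 0.13467925 0.0437325 ] 0.008274450710420675
```

View pics/w17.png

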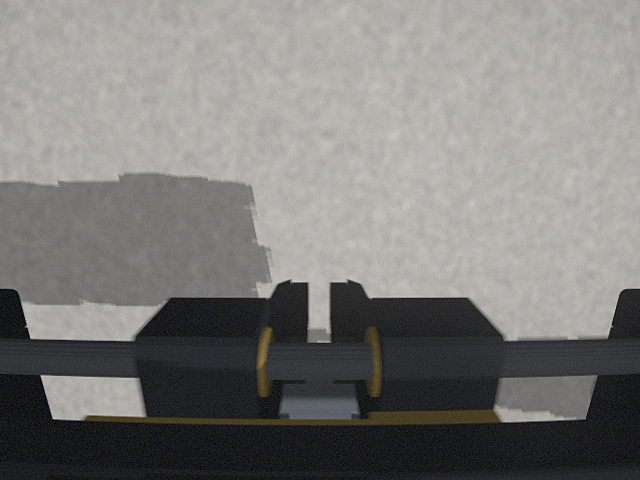

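View pics/tp17.png

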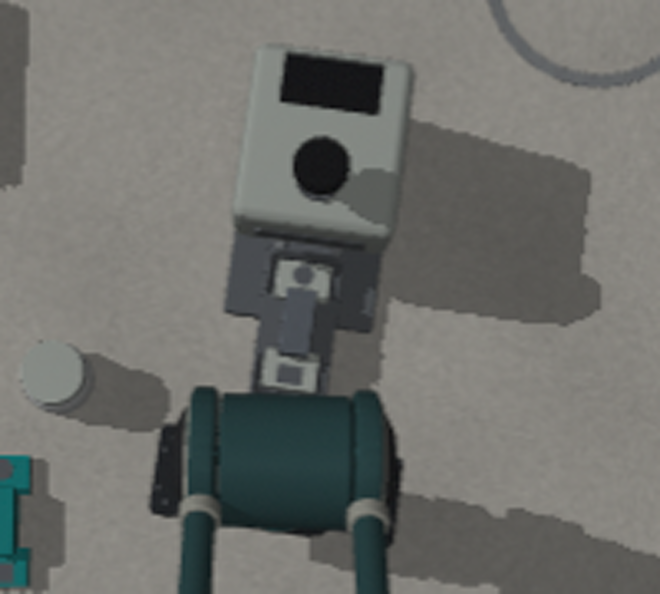

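drive_tool(
  series=[
    [1.2,-0.2,0,0,0,0],
    [2.0,-0.33,0,0,0,0],
    [2.5,-0.41,0,0,0,0],
    [3.0,-0.5,0,0,0,0],
    [3.7,-0.61,0,0,0,0],
    [4.5,-0.74,0,0,0,0],
    [5.3,-0.87,0,0,0,0],
    [6.1,-1.01,0,0,0,0],
    [6.9,-1.14,0,0,0,0],
    [7.7,-1.27,0,0,0,0],
    [8.5,-1.4,0,0,0,0],
    [9.3,-1.53,0,0,0,0],
  ],
)

```text
time_s: 16.83
ee_pos: [0.5195, -0.0109, 0.0361]
tcp_rot: [-0.26, -3.131, 0.0]
wrist_force: [-1.4, 0.8, 0.8]
width: 0.0
```

drive_tool(
  series=[
    [0.5,-0.08,0,0,0,0],
    [0.8,-0.13,0,0,0,0],
    [1.1,-0.18,0,0,0,0],
    [1.4,-0.23,0,0,0,0],
    [1.6,-0.26,0,0,0,0],
    [1.6,-0.26,0,0,0,0],
  ],
)

```text
time_s: 17.33
ee_pos: [0.5351, -0.0134, 0.0362]
tcp_rot: [0.26, 3.13, -0.0]
wrist_force: [0.2, -0.3, -1.0]
width: 0.0005
```

```bash
python3 w.py w18
```

```text
17.3333 [ 0.53508763 -0.01337421  0.03621116] [ 2.59701236e-01  3.13023023e+00 -7.34567750e-05] [ 0.16784927 -0.26925624 -0.99141369] 0.0005302755380727006
```

View pics/w18.png

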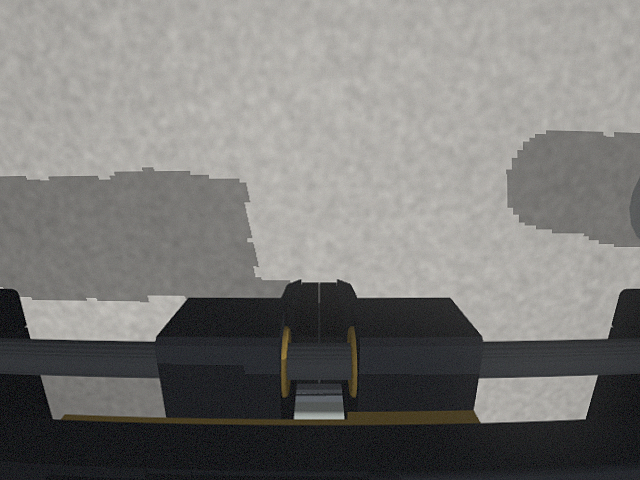

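drive_tool(
  series=[
    [0.2,-0.03,0,0,0,0],
    [0.4,-0.07,0,0,0,0],
    [0.6,-0.1,0,0,0,0],
    [0.6,-0.1,0,0,0,0],
  ],
)

```text
time_s: 17.72
ee_pos: [0.5411, -0.0143, 0.0362]
tcp_rot: [0.26, 3.13, -0.0]
wrist_force: [0.4, 0.0, 0.4]
width: 0.0005
```

drive_tool(
  series=[
    [0.15,-0.02,0,0,0,0],
    [0.3,-0.05,0,0,0,0],
    [0.3,-0.05,0,0,0,0],
  ],
)

```text
time_s: 17.97
ee_pos: [0.5424, -0.0146, 0.036]
tcp_rot: [-0.26, -3.128, -0.0]
wrist_force: [-4.9, 0.3, 3.4]
width: 0.0005
```

drive_tool(
  series=[
    [0.1,-0.02,0,0,0,0],
    [0.2,-0.03,0,0,0,0],
    [0.2,-0.03,0,0,0,0],
    [0.2,-0.03,0,0,0,0],
  ],
)

```text
time_s: 18.3
ee_pos: [0.5425, -0.0146, 0.0356]
tcp_rot: [-0.259, -3.124, -0.0]
wrist_force: [-9.4, 1.9, 7.5]
width: 0.0003
```

The push force climbed to about 10 N with the TCP stopped at x = 0.5425, so the tray is home. I'll back away and go above the knob.

drive_tool(
  series=[
    [-2,0.3,0,0,0,0],
    [-5,0.8,2,0,0,0],
    [-5,0.8,6,0,0,0],
    [-5,0.8,10,0,0,0],
    [-5,0.8,14,0,0,0],
    [-5,0.8,18,0,0,0],
    [-5,0.8,22,0,0,0],
    [-3,0.5,26,0,0,0],
    [1,-0.2,26.5,0,0,0],
    [5,-1,26.5,0,0,0],
    [8,-1.5,26.5,0,0,0],
    [11.3,-2,26.5,0,0,0],
  ],
)

```text
time_s: 19.3
ee_pos: [0.6609, -0.0357, 0.3022]
tcp_rot: [0.26, 3.128, -0.0]
wrist_force: [0.1, -0.5, 0.6]
width: 0.0005
```

drive_tool(
  series=[
    [0,0,0,0,0,0],
    [0,0,0,0,0,0],
  ],
)

```text
time_s: 19.47
ee_pos: [0.6599, -0.0355, 0.2997]
tcp_rot: [-0.26, -3.129, 0.0]
wrist_force: [0.2, -0.2, -0.8]
width: 0.0001
```

```bash
python3 w.py w20;  python3 - <<'E'
from h import *
cv2.imwrite("pics/sc20.png",cv2.resize(snapshot("scene")[220:360,230:390,::-1],None,fx=4,fy=4,interpolation=cv2.INTER_CUBIC))
E
```

```text
19.4667 [ 0.65990224 -0.03549287  0.29969337] [-2.60299157e-01 -3.12931968e+00  6.86057452e-05] [ 0.1658873  -0.17346645 -0.82950298] 0.00010359216808157427
```

View pics/w20.png

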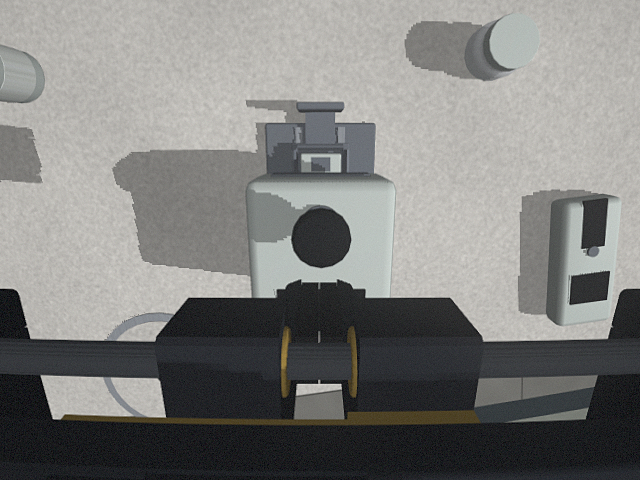

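View pics/sc20.png

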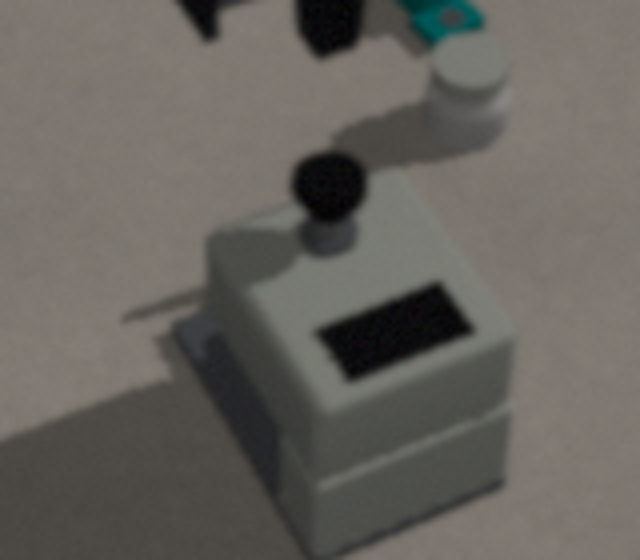

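Run:
```python
from h import *
import pickle
np.set_printoptions(precision=4,suppress=True)
s=pickle.load(open("pics/w20.pkl","rb"));A=cam("wrist",s)
k=onz(A,(321.5,237.5),.2);t=onz(A,(320.5,102),.054);c=onz(A,(320,153),.034)
d=np.array([np.cos(np.radians(-9.4)),np.sin(np.radians(-9.4)),0])
print(k,t,(k-t)@d,(k-c)@d,k-s["ee_pos"])
```

```text
[ 0.6582 -0.0331  0.2   ] [ 0.5536 -0.0158  0.054 ] 0.10605266117373015 0.0535093675068132 [-0.0017  0.0024 -0.0997]
```

Geometry agrees with the tray being home: tab to knob measures 106 mm (109 nominal) and the cassette front is 53.5 mm ahead of the axis (55 nominal). Next I'll press the knob.

drive_tool(
  series=[
    [-0.2,0.15,-3,0,0,0],
    [-0.2,0.15,-6,0,0,0],
    [-0.2,0.15,-8,0,0,0],
    [-0.2,0.15,-8.8,0,0,0],
    [-0.2,0.15,-9.2,0,0,0],
    [-0.2,0.15,-9.2,0,0,0],
    [-0.2,0.15,-9.2,0,0,0],
  ],
)

```text
time_s: 20.15
ee_pos: [0.6573, -0.0336, 0.2112]
tcp_rot: [0.259, 3.128, -0.0]
wrist_force: [0.5, 0.5, -0.7]
width: 0.0002
```

drive_tool(
  series=[
    [0,0,-0.3,0,0,0],
    [0,0,-0.6,0,0,0],
    [0,0,-0.9,0,0,0],
    [0,0,-1.2,0,0,0],
    [0,0,-1.2,0,0,0],
    [0,0,-1.2,0,0,0],
  ],
)

```text
time_s: 20.65
ee_pos: [0.657, -0.0336, 0.1973]
tcp_rot: [0.26, 3.13, -0.0]
wrist_force: [0.1, -0.2, 1.6]
width: 0.0003
```

drive_tool(
  series=[
    [0,0,-0.2,0,0,0],
    [0,0,-0.4,0,0,0],
    [0,0,-0.6,0,0,0],
    [0,0,-0.8,0,0,0],
    [0,0,-0.9,0,0,0],
    [0,0,-0.9,0,0,0],
    [0,0,-0.9,0,0,0],
  ],
)

```text
time_s: 21.23
ee_pos: [0.6568, -0.0336, 0.1882]
tcp_rot: [0.26, 3.131, -0.0]
wrist_force: [1.2, -0.0, 2.2]
width: 0.0007
```

drive_tool(
  series=[
    [0,0,-0.1,0,0,0],
    [0,0,-0.2,0,0,0],
    [0,0,-0.25,0,0,0],
    [0,0,-0.25,0,0,0],
  ],
)

```text
time_s: 21.57
ee_pos: [0.657, -0.0337, 0.1863]
tcp_rot: [0.26, 3.13, -0.0]
wrist_force: [0.8, 0.1, 5.2]
width: 0.0003
```

drive_tool(
  series=[
    [0,0,-0.08,0,0,0],
    [0,0,-0.16,0,0,0],
    [0,0,-0.16,0,0,0],
    [0,0,-0.16,0,0,0],
  ],
)

```text
time_s: 21.9
ee_pos: [0.6571, -0.0337, 0.1852]
tcp_rot: [0.26, 3.129, -0.0]
wrist_force: [-0.1, -0.1, 5.3]
width: 0.0001
```

drive_tool(
  series=[
    [0,0,-0.06,0,0,0],
    [0,0,-0.06,0,0,0],
    [0,0,-0.06,0,0,0],
    [0,0,-0.06,0,0,0],
    [0,0,-0.06,0,0,0],
    [0,0,-0.06,0,0,0],
    [0,0,-0.06,0,0,0],
    [0,0,-0.06,0,0,0],
    [0,0,-0.06,0,0,0],
    [0,0,-0.06,0,0,0],
    [0,0,-0.06,0,0,0],
    [0,0,-0.06,0,0,0],
  ],
)

```text
time_s: 22.9
ee_pos: [0.6572, -0.0337, 0.1848]
tcp_rot: [0.26, 3.129, -0.0]
wrist_force: [-0.0, 0.3, 7.1]
width: 0.0
```

drive_tool(
  series=[
    [0,0,-0.08,0,0,0],
    [0,0,-0.16,0,0,0],
    [0,0,-0.24,0,0,0],
    [0,0,-0.32,0,0,0],
    [0,0,-0.4,0,0,0],
    [0,0,-0.4,0,0,0],
  ],
)

```text
time_s: 23.4
ee_pos: [0.6578, -0.0337, 0.183]
tcp_rot: [0.259, 3.128, -0.0]
wrist_force: [-2.4, 0.2, 14.2]
width: 0.0005
```

drive_tool(
  series=[
    [0,0,-0.08,0,0,0],
    [0,0,-0.16,0,0,0],
    [0,0,-0.24,0,0,0],
    [0,0,-0.32,0,0,0],
    [0,0,-0.4,0,0,0],
    [0,0,-0.4,0,0,0],
  ],
)

```text
time_s: 23.9
ee_pos: [0.6578, -0.0337, 0.1794]
tcp_rot: [0.259, 3.127, -0.0]
wrist_force: [-2.9, -0.0, 15.9]
width: 0.0
```

drive_tool(
  series=[
    [0,0,-0.08,0,0,0],
    [0,0,-0.16,0,0,0],
    [0,0,-0.24,0,0,0],
    [0,0,-0.32,0,0,0],
    [0,0,-0.4,0,0,0],
    [0,0,-0.4,0,0,0],
  ],
)

```text
time_s: 24.4
ee_pos: [0.6578, -0.0337, 0.1754]
tcp_rot: [0.259, 3.127, -0.0]
wrist_force: [-3.4, 0.8, 15.5]
width: 0.0007
```

drive_tool(
  series=[
    [0,0,-0.08,0,0,0],
    [0,0,-0.16,0,0,0],
    [0,0,-0.16,0,0,0],
    [0,0,-0.16,0,0,0],
  ],
)

```text
time_s: 24.73
ee_pos: [0.6583, -0.0338, 0.1753]
tcp_rot: [0.259, 3.126, -0.0]
wrist_force: [-4.2, 0.5, 20.3]
width: 0.0007
```

drive_tool(
  series=[
    [0,0,-0.08,0,0,0],
    [0,0,-0.12,0,0,0],
    [0,0,-0.12,0,0,0],
    [0,0,-0.12,0,0,0],
    [0,0,-0.12,0,0,0],
  ],
)

```text
time_s: 25.15
ee_pos: [0.6586, -0.0338, 0.1752]
tcp_rot: [0.259, 3.125, -0.0]
wrist_force: [-5.6, -0.3, 24.0]
width: 0.0003
```

The second stop is reached: 24 N with z steady at 0.1752. Next I'll let the knob rise slowly.

drive_tool(
  series=[
    [0,0,0.2,0,0,0],
    [0,0,0.4,0,0,0],
    [0,0,0.6,0,0,0],
    [0,0,0.8,0,0,0],
    [0,0,1.0,0,0,0],
    [0,0,1.2,0,0,0],
    [0,0,1.4,0,0,0],
    [0,0,1.6,0,0,0],
    [0,0,1.8,0,0,0],
    [0,0,2.0,0,0,0],
    [0,0,2.2,0,0,0],
    [0,0,2.4,0,0,0],
  ],
)

```text
time_s: 26.15
ee_pos: [0.6565, -0.0336, 0.1927]
tcp_rot: [-0.26, -3.13, 0.0]
wrist_force: [1.3, -0.5, 1.3]
width: 0.0002
```

drive_tool(
  series=[
    [0,0,0.2,0,0,0],
    [0,0,0.4,0,0,0],
    [0,0,0.6,0,0,0],
    [0,0,0.8,0,0,0],
    [0,0,1.0,0,0,0],
    [0,0,1.2,0,0,0],
    [0,0,1.5,0,0,0],
    [0,0,2.0,0,0,0],
    [0,0,4.0,0,0,0],
    [0,0,7.0,0,0,0],
    [0,0,10,0,0,0],
    [0,0,10,0,0,0],
  ],
)

```text
time_s: 27.15
ee_pos: [0.6597, -0.0339, 0.3009]
tcp_rot: [0.259, 3.12, -0.0]
wrist_force: [0.3, -0.2, 0.4]
width: 0.0003
```

```bash
python3 w.py w21;  python3 - <<'E'
from h import *
cv2.imwrite("pics/sc21.png",cv2.resize(snapshot("scene")[220:360,230:390,::-1],None,fx=4,fy=4,interpolation=cv2.INTER_CUBIC))
E
```

```text
27.15 [ 0.65972578 -0.03385754  0.30090706] [ 2.58829137e-01  3.11955514e+00 -5.45926735e-05] [ 0.34920849 -0.23966199  0.37877853] 0.00033784626745693625
```

View pics/w21.png

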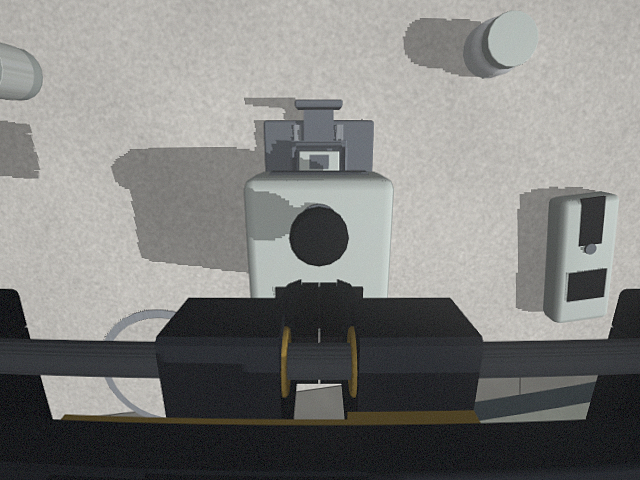

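View pics/sc21.png

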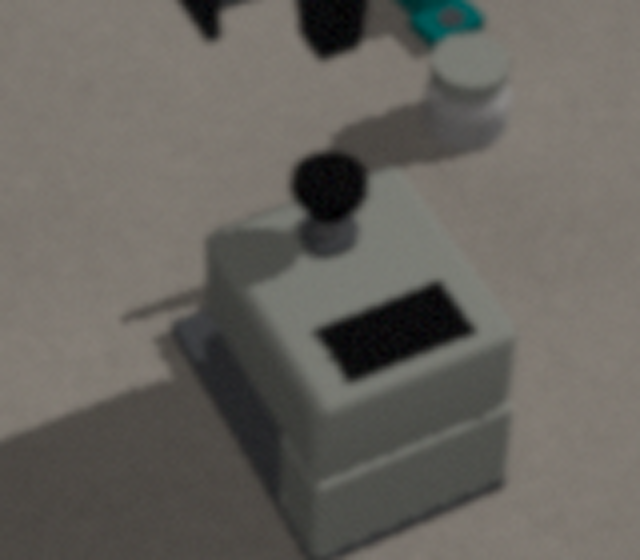

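drive_tool(
  series=[
    [0,0,0,0,0,0],
    [0,0,0,0,0,0],
    [0,0,0,0,0,0],
    [0,0,0,0,0,0],
  ],
)

```text
time_s: 27.58
ee_pos: [0.6559, -0.0335, 0.291]
tcp_rot: [-0.26, -3.128, -0.0]
wrist_force: [0.2, -0.2, 0.4]
width: 0.0003
```

```bash
python3 -c "
from bench import *
print(finish_job())"
```

```text
the job is handed in; nothing more can be done
None
```

The job is handed in at 27.6 s of the 67 s allowed; no verdict is reported. I laid the cassette face up in the pocket, pushed the tray home and pressed the knob through both stops. I then followed the knob up and left it untouched.

**What went wrong:** on the first descent to the pocket, the cassette's rear end evidently caught the front edge of the press head. It pitched about 35° in the grip. I set it level on the bench, regripped it, came down about 8 mm in front and slid it back below the head. The tray did not visibly move in that contact.

**Last checks:**
- **Cassette:** after release, the wrist picture showed it lying flat between the pocket walls.
- **Tray home:** the push force climbed to about 10 N with no further movement. From the picture taken next, the tab-to-knob distance was 106 mm (109 mm nominal). The cassette's front end was 53.5 mm ahead of the plunger axis (55 mm nominal).
- **First stop:** held for about 1.3 s at 5–7 N, with the knob about 15 mm down.
- **Second stop:** the bar gave way at about 14–16 N on the wrist. The knob then stopped hard at about 25 mm down, with 24 N on it (peak seen).
- **Knob rise:** I followed it up at about 25 mm/s.
- **Final pictures:** the knob and tray look just as they did before pressing, and the jar and reader have not moved. The bottle shows only partly, in the same place.

The bar's depth could not be seen under the head. That it is fully in is inferred from the knob's travel and the hard stop.

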